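# Lock the front panel of a trim display stand with its cam connector

### The arm

A 6-joint arm with a two-finger parallel gripper is mounted at the origin on the work surface. World frame = base frame: x ahead of the robot, y to its left, z up, the work surface at z = 0. Lengths are in mm, angles in rad, forces in N, time in s.
With the tool pointing down it reaches from about 275 to 1000 mm from the base axis. Payload 8.4 kg.
Tool frame: the origin (TCP) lies midway between the tips of the shut fingers; the grasp point (between the pads) lies 19 mm behind it; z points along the fingers, y is the line along which they close (so a half turn about z gives the same grasp; the last joint's range is limited). The gripper opens to 85 mm and grips with 20 to 120 N. Pads are 22 mm wide; open, the fingers measure 114 mm over their backs; the gripper's body (76 mm by 85 mm) begins 54 mm behind the grasp point. The pads swing forward as they close: fully open they stand 13 mm farther back than shut.
Start: joints at [-1.347, 0.353, 1.633, -0, 1.155, -0.002], TCP at [139.927, -609.137, 231.281] pointing down, gripper open.
Joint ranges: [-2.63, 2.63], [-0.92, 2.1], [0.06, 2.66], [-1.3, 4.44], [0, 2.69], [-3.02, 3.02]. Speed limits (rad/s): [2.22, 2.22, 2.79, 3.14, 3.14, 3.14].

### API

Orientations are given as [roll, pitch, yaw] about the fixed x, y, z axes, in that order (R = Rz(yaw) Ry(pitch) Rx(roll)).
In Python, from rig import monitor, imaging, r gives the robot as it stands.
- The arm moves only by the tool drive_tool, never from a script. Its argument "plan" is a list of rows, each an object of numbers: "x", "y", "z": the shift along the tool's x, y, z in units of 50 mm (1.0 is 50 mm); "ax", "ay", "az": the turn, a rotation vector about the tool's x, y, z in units of 6 degrees (1.0 is 6 degrees); "hand": the finger opening in mm, from 0 to 85.4. In form: [{"x": .., "y": .., "z": .., "ax": .., "ay": .., "az": .., "hand": ..}, ...]. A call has 1 to 8 rows; each row is the pose to reach, as a shift and turn from the pose commanded when the call began, along the tool's axes at that moment; what a row does not reach only later rows make up. A row lasts 1/10 s, in which the tool goes at most 50 mm and 8.59 degrees, less where a joint would pass 70% of its speed; a pose out of reach is approached as far as the arm can. A call with a gripper value outside its range is refused whole. The fingers move at their own pace and stop on an object; "grip_force" is the grip in N (left out, the last holds). Time passes only in rows, so rows that repeat a pose let the fingers close. It gives the time, the measured TCP pose, the force, the opening and the grip force at its end, in the units of the state.
- monitor.sense(): the state, without advancing time (a new reading comes with each control period).
- imaging.grab_frame(name): name is "side" or "top" or "wrist"; returns the picture (400x640x3 uint8, red, green, blue); there is no depth.
- imaging.camera_info(name): a dict with "mtx" (3x3 intrinsics, pixels), "R" (3x3) and "t" (3): a world point X has camera coordinates R X + t. Camera axes: x right, y down, z forward; pixel columns grow to the right and rows downward; lengths in mm; the calibration is good to about 2 mm. A picture is of the moment at which its call begins: read the wrist's pose just before it. camera_info takes no time and is no camera call; for the wrist camera it gives the pose at the moment of the call.
- r.sign_off(): hands the job in; it is judged then, once.
The state is a dict: "clock": time; "qpos": joint angles; "qvel": joint speeds; "joint_efforts": joint torques, N m; "eef_pos": TCP position; "tcp_rot": TCP orientation; "contact_force": force on the tool from outside, world axes, zero at the start; "wrist_torque": the same for the moment, N m; "opening": opening from 0.0 (shut) to 1.0 (fully open); "grasp_force": force on a finger pad.
Only numpy, scipy, OpenCV 4.12 (cv2) and the standard library are available. Lean on these libraries where they do the work, as an engineer would, in place of code of your own. Each camera call takes 0.05 s, during which the arm holds its last target. There are 200 camera calls.

### The job

Take the yellow-handled flat-blade driver from its holder, fit its blade into the slot of the brass cam disc on the white display board and turn the disc clockwise until the pink front panel is drawn flush to the board and the cam goes clearly stiff; stop there, without overtightening or leaning on the disc. Then put the driver back upright in the well it came from, let go, and leave everything else as it is.

Things in the scene. Friction and masses are not known exactly. Their poses are not given: they have to be found in the camera images.
- board: White display board, fixed to the table, 170 x 200 x 12 mm (x, y, z). Origin at the centre of its underside, z up. A grey metal connector housing (60 x 60 mm, top 29 mm above the table) stands on it around the cam axis, which is at x = -45, y = 0 mm in the board's frame. The pink panel stands along its -x edge.
- panel: Pink upright panel, 16 x 210 x 55 mm, sliding only along the board's x. Origin at the centre of its underside: at x = -93 mm in the board's frame when flush, 2.5 to 3.5 mm farther out at the start. Its steel bolt, 20 mm above the table, ends inside the cam housing; how far it is screwed out varies by 2.5 mm either way, unmeasured, so the angle at which the cam goes tight must be felt.
- cam: Brass disc, 34 mm across, vertical axis; origin on it at table height, top 38 mm above. Slot in its top: 24 mm along the cam's x, 5 mm wide, 7 mm deep, ends closed. Turn it clockwise seen from above (yaw falls), 0.5 to 1.6 rad: free at 0.2 N m, draws the panel 7 mm per rad at about 0.25, then stiffens by about 2 N m per rad: snug at 0.4 to 0.45, overtight above 0.6. Stays where left.
- driver_grip (a point): Centre of the driver's yellow handle: upright 24 x 24 mm square bar, 66 mm tall, faces across its x and y. Loose, 120 g. Below: black round flange 38 mm across (underside 37 mm below this point), 10 mm shank, flat blade 20 mm wide along the driver's x, 3.5 mm thick along its y, tip 82 mm below this point. z up. About 0.08 rad of play between blade and slot each way.
- driver: The same driver's tip: its origin is the middle of the blade's lower edge, on the driver's axis; axes as at driver_grip.
- well (a point): Centre of the mouth of the driver's well in the grey holder (80 x 170 x 55 mm, fixed), 55 mm above the table. A 26 x 26 mm square hole, 48 mm deep; the driver's flange rests on the holder's top, its tip 45 mm below the mouth; the blade fits in at any yaw. Axes are the holder's; its centre is 45 mm towards -y from here, the blue driver's well 90 mm.
- hex_driver: Blue-handled driver of the same shape with a hexagon tip, in the holder's other well 90 mm away: not for this job. Origin at its tip.
- spool: Small teal spool, 32 mm across and 32 mm tall, on the far part of the board. Origin at its underside.
- tin: Open steel tin, 56 mm across and 40 mm tall. Origin at its underside.
- button_big: Yellow coat button, 28 mm across, 5 mm thick. Origin at its underside.
- jar: Closed clear jar, 60 mm across and 80 mm tall. Origin at its underside.
Not all that is in view belongs to the job. What is shaped like the part that bears well but brown or turquoise is not meant.

How it is judged:
By the outcome, as a careful person would: the job done as asked, in the order asked, and still so for the second after the job is handed in, with the robot touching nothing.
It also fails if it takes over 72 s, if anything falls off the work surface, if the arm or the gripper's body presses on something with over 40 N, if the wrist force passes 120 N, or if a joint passes its speed limit or range.

## Working session

There is one attempt and no reset: what is moved stays moved. The work goes in short steps, Python scripts to look and compute and a tool call to move; the robot and the scene stay as the last step left them, time stands still between calls to the robot, and variables do not carry over. Pictures are saved under pics/ and viewed, at most 10 in all, crops included, and the job is handed in when it is done.

Besides the shell and the picture viewer there is one more tool, called after "Request:" as name([rows], argument=value, ...), one row to a line, values as JSON. drive_tool: Moves the arm, as the interface text tells. Its arguments: {"type":"object","properties":{"plan":{"type":"array","items":{"type":"object","properties":{"x":{"type":"number"},"y":{"type":"number"},"z":{"type":"number"},"ax":{"type":"number"},"ay":{"type":"number"},"az":{"type":"number"},"hand":{"type":"number"}}}},"grip_force":{"type":"number"}},"required":["plan"]}

```bash
ls; mkdir -p pics
python3 - <<'E'
from rig import monitor, imaging, r
import cv2,numpy as np
print(monitor.sense())
a=[]
for n in ("side","top","wrist"):
    f=imaging.grab_frame(n); np.save(f"pics/{n}0.npy",f); cv2.imwrite(f"pics/{n}0.png",f[:,:,::-1])
    c=imaging.camera_info(n); print(n,c)
E
```

```text
pics
{'clock': 0.0, 'qpos': array([-1.34738855e+00,  3.53622066e-01,  1.63416749e+00,  2.27177943e-06,
        1.15519090e+00, -2.41655199e-03]), 'qvel': array([-0.00045822,  0.00116881, -0.00262629, -0.00037257,  0.00013223,
       -0.00119198]), 'joint_efforts': array([ 9.32535731e-04, -6.05252624e+01, -3.42071199e+01,  3.48791605e-05,
        9.49213689e-03, -2.19747608e-05]), 'eef_pos': array([ 139.82540736, -608.65422354,  230.56369773]), 'tcp_rot': array([-3.14020486e+00, -5.43079742e-06,  2.25823402e-01]), 'contact_force': array([-0.50070025,  0.05191371, -0.69046821]), 'wrist_torque': array([-0.01929464,  0.00302489,  0.02606298]), 'grasp_force': 0.0, 'opening': 1.0029148992217638}
side {'mtx': array([[378.3100161 ,   0.        , 324.36440636],
       [  0.        , 378.3100161 , 197.82497106],
       [  0.        ,   0.        ,   1.        ]]), 'R': array([[-0.99867803, -0.04970539,  0.01309867],
       [-0.03807349,  0.54409339, -0.83816036],
       [ 0.03453418, -0.83755105, -0.54526657]]), 't': array([ 478.58069334,   83.38696185, 1176.85552329])}
top {'mtx': array([[476.30780004,   0.        , 314.1674121 ],
       [  0.        , 476.30780004, 207.38992481],
       [  0.        ,   0.        ,   1.        ]]), 'R': array([[ 0.00635571, -0.99962113,  0.02678065],
       [-0.99157901, -0.0097642 , -0.12913453],
       [ 0.1293471 , -0.02573439, -0.99126539]]), 't': array([ -28.36345023,  467.71649788, 1299.55147087])}
wrist {'mtx': array([[319.63746322,   0.        , 320.30487391],
       [  0.        , 319.63746322, 201.17616124],
       [  0.        ,   0.        ,   1.        ]]), 'R': array([[ 2.24625931e-01, -9.74444849e-01, -6.53260022e-04],
       [-9.36232163e-01, -2.16003063e-01,  2.77149805e-01],
       [-2.70208306e-01, -6.16434299e-02, -9.60826498e-01]]), 't': array([-625.43545186,  -35.59529799,  378.76653291])}
```

View pics/top0.png

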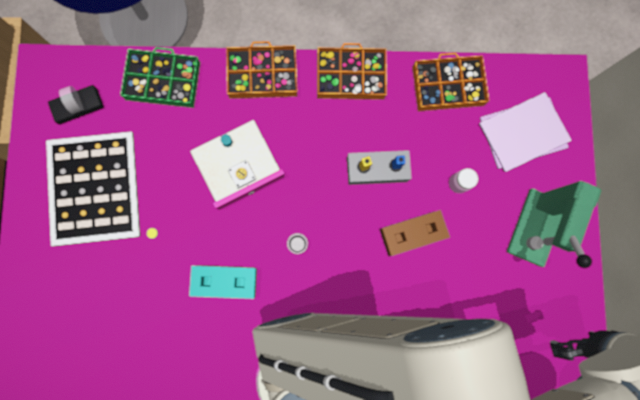

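View pics/side0.png

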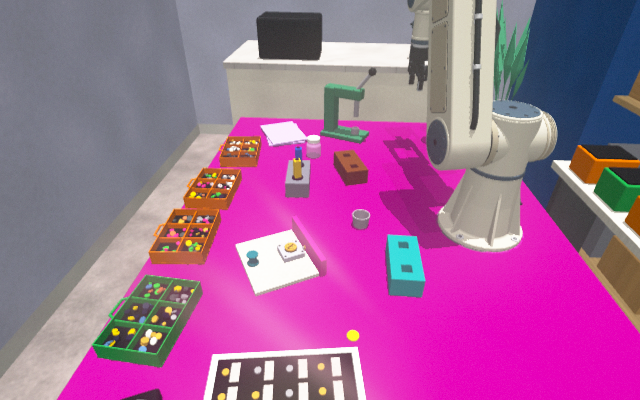

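The top view shows things that could be mistaken for what I want:
- Yellow handle at (366,163)
- Blue handle at (398,162)
- Yellow button at (152,233)
- Brown holder at (415,233) and turquoise holder at (222,282)

I choose the yellow handle in the grey holder. The cam is on the white board at (241,174).

```bash
cat > h.py <<'E'
import cv2,numpy as np
from scipy.spatial.transform import Rotation as Ro
def ray(c,uv):
    d=c['R'].T@np.linalg.inv(c['mtx'])@np.array([uv[0],uv[1],1.]); o=-c['R'].T@c['t']; return o,d
def onz(c,uv,z):
    o,d=ray(c,uv); return o+d*(z-o[2])/d[2]
def tri(c1,u1,c2,u2):
    o1,d1=ray(c1,u1);o2,d2=ray(c2,u2)
    s=np.linalg.lstsq(np.c_[d1,-d2],o2-o1,rcond=None)[0]
    a,b=o1+s[0]*d1,o2+s[1]*d2; return (a+b)/2,np.linalg.norm(a-b)
def proj(c,X):
    p=c['mtx']@(c['R']@np.asarray(X,float)+c['t']); return p[:2]/p[2]
def mask(f,lo,hi,box):
    m=cv2.inRange(cv2.cvtColor(f,cv2.COLOR_RGB2HSV),lo,hi); k=np.zeros_like(m); x0,y0,x1,y1=box; k[y0:y1,x0:x1]=m[y0:y1,x0:x1]; return k
def big(m):
    cs,_=cv2.findContours(m,cv2.RETR_EXTERNAL,cv2.CHAIN_APPROX_NONE); return max(cs,key=cv2.contourArea)
def cen(m):
    M=cv2.moments(m,True); return np.array([M['m10'],M['m01']])/M['m00']
E
python3 - <<'E'
from h import *
from rig import imaging
T,S=(np.load(f"pics/{n}0.npy") for n in("top","side")); ct,cs=imaging.camera_info("top"),imaging.camera_info("side")
Y=((18,110,90),(36,255,255));B=((100,120,60),(125,255,255))
for nm,C in(("yel",Y),("blue",B)):
    mt=mask(T,*C,(345,145,415,185)); ms=mask(S,*C,(280,140,315,195))
    for n,m in(("t",mt),("s",ms)):print(nm,n,cen(m),cv2.boundingRect(big(m)))
    print(tri(ct,cen(mt),cs,cen(ms)), onz(ct,cen(mt),105))
g=mask(T,(0,0,80),(179,60,255),(340,140,420,190)); c=big(g); r=cv2.minAreaRect(c); print(r)
print("holder",[onz(ct,p,55).round(1) for p in cv2.boxPoints(r)])
w=mask(T,(0,0,150),(179,70,255),(180,110,290,205)); r=cv2.minAreaRect(big(w)); print(r,[onz(ct,p,12).round(1) for p in cv2.boxPoints(r)])
b=mask(T,(10,90,80),(35,255,255),(225,160,260,190)); print("cam",cen(b),onz(ct,cen(b),38),cv2.boundingRect(big(b)))
t=cv2.resize(T[100:220,170:430],None,fx=3,fy=3,interpolation=2);cv2.imwrite("pics/crop.png",t[:,:,::-1])
E
```

```text
yel t [364.77966102 163.73728814] (359, 157, 13, 14)
yel s [296.83206107 167.7480916 ] (293, 158, 8, 20)
(array([ 581.0868187 , -159.22559694,   91.04636713]), np.float64(1.166448971235435)) [ 577.33261886 -157.33699033  105.        ]
blue t [397.69421488 162.23966942] (392, 156, 13, 13)
blue s [297.89361702 151.87234043] (295, 147, 7, 12)
(array([ 584.5183508 , -245.45534119,  107.66254413]), np.float64(5.076114008218168)) [ 582.52727355 -245.90636512  105.        ]
((378.606201171875, 166.83607482910156), (30.423133850097656, 62.52634811401367), 87.39744567871094)
holder [array([ 618.4, -113.7,   55. ]), array([ 628.8, -289. ,   55. ]), array([ 542.4, -291.1,   55. ]), array([ 532.4, -117.3,   55. ])]
((234.4000244140625, 159.80001831054688), (57.24333572387695, 72.44860076904297), 63.43495178222656) [array([631. , 333.1,  12. ]), array([729.5, 150.7,  12. ]), array([579.4,  74.4,  12. ]), array([484.1, 255.5,  12. ])]
cam [241.06756757 173.28378378] [560.99326167 180.37561887  38.        ] (237, 169, 9, 10)
```

View pics/crop.png

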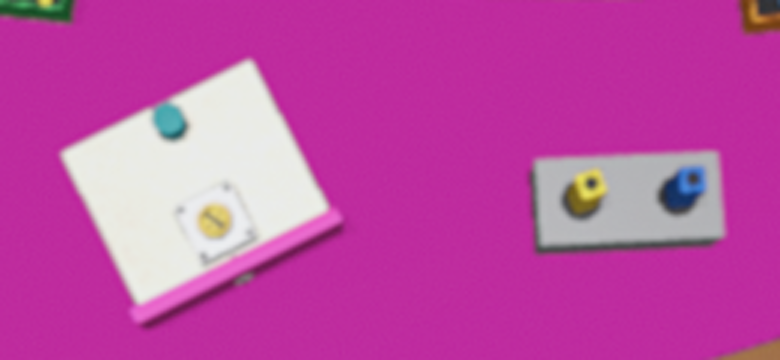

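The crop shows the yellow handle at (590,190) in the grey holder and the blue handle at (690,190). The brass cam is at (215,220), with its slot running diagonally. Triangulation puts the handle centre at z = 91 where 92 is expected, so the choice holds. I'll go above the driver.

```bash
cat >> h.py <<'E'
def to(p,psi):
    from rig import monitor
    s=monitor.sense(); p0=s['eef_pos']; R0=Ro.from_euler('xyz',s['tcp_rot']); R1=Ro.from_euler('xyz',[np.pi,0,psi])
    print("xyz",(R0.inv().apply(np.array(p,float)-p0)/50).round(3),"rot",(np.degrees((R0.inv()*R1).as_rotvec())/6).round(2))
def st():
    from rig import monitor
    s=monitor.sense(); print({k:np.round(s[k],3).tolist() for k in('clock','eef_pos','tcp_rot','contact_force','wrist_torque','opening','grasp_force')},'q6',s['qpos'][5].round(2))
E
python3 - <<'E'
from h import *
from rig import imaging
c=imaging.camera_info("wrist"); Rt=Ro.from_euler('xyz',[-3.1402,0,.2258])
print(Rt.inv().apply(-c['R'].T@c['t']-[139.8,-608.65,230.56]), Rt.inv().apply(c['R'][2]))
to((540,-159,270),1.63)
E
```

```text
[  71.26623924    0.92779547 -142.82700982] [-2.77150261e-01  9.20838138e-04  9.60826147e-01]
xyz [ 9.814 -6.977 -0.778] rot [-1.000e-02 -1.000e-02 -1.341e+01]
```

Request:
drive_tool([
  {"x": 1,"y": -0.8,"z": -0.8,"az": -1.4},
  {"x": 2,"y": -1.5,"z": -0.8,"az": -2.8},
  {"x": 3,"y": -2.2,"z": -0.8,"az": -4.2},
  {"x": 4,"y": -2.9,"z": -0.8,"az": -5.6},
  {"x": 5,"y": -3.6,"z": -0.8,"az": -7},
  {"x": 6,"y": -4.3,"z": -0.8,"az": -8.4},
  {"x": 7,"y": -5,"z": -0.8,"az": -9.8},
  {"x": 8,"y": -5.7,"z": -0.8,"az": -11.2},
])

```text
invalid input
```

```bash
python3 -c "
from h import *
st();to((579,-159,270),1.63)"
```

```text
{'clock': 0.15, 'eef_pos': [139.864, -608.815, 230.724], 'tcp_rot': [-3.141, -0.0, 0.226], 'contact_force': [0.018, 0.086, 0.11], 'wrist_torque': [-0.035, 0.012, 0.002], 'opening': 1.003, 'grasp_force': 0.0} q6 -0.0
xyz [10.574 -6.802 -0.778] rot [-1.000e-02 -1.000e-02 -1.341e+01]
```

Request:
drive_tool([
  {"x": 10.5,"y": -6.8,"z": -0.8,"ax": 0,"ay": 0,"az": -13.4,"hand": 85},
  {"x": 10.5,"y": -6.8,"z": -0.8,"ax": 0,"ay": 0,"az": -13.4,"hand": 85},
  {"x": 10.5,"y": -6.8,"z": -0.8,"ax": 0,"ay": 0,"az": -13.4,"hand": 85},
  {"x": 10.5,"y": -6.8,"z": -0.8,"ax": 0,"ay": 0,"az": -13.4,"hand": 85},
  {"x": 10.5,"y": -6.8,"z": -0.8,"ax": 0,"ay": 0,"az": -13.4,"hand": 85},
  {"x": 10.5,"y": -6.8,"z": -0.8,"ax": 0,"ay": 0,"az": -13.4,"hand": 85},
  {"x": 10.5,"y": -6.8,"z": -0.8,"ax": 0,"ay": 0,"az": -13.4,"hand": 85},
  {"x": 10.5,"y": -6.8,"z": -0.8,"ax": 0,"ay": 0,"az": -13.4,"hand": 85},
])

```text
clock: 0.95
eef_pos: [418.9, -320.9, 257.0]
tcp_rot: [3.142, 0.0, 1.432]
contact_force: [0.7, -1.1, -1.0]
opening: 0.996
grasp_force: 0.0
```

```bash
python3 -c "
from h import *
st();to((579,-159,270),1.63)"
```

```text
{'clock': 0.95, 'eef_pos': [418.91, -320.898, 256.963], 'tcp_rot': [3.142, 0.0, 1.432], 'contact_force': [0.667, -1.118, -0.982], 'wrist_torque': [-0.025, -0.035, 0.021], 'opening': 0.996, 'grasp_force': 0.0} q6 -0.52
xyz [ 3.65   2.723 -0.261] rot [ 0.    0.   -1.89]
```

Request:
drive_tool([
  {"x": 3.6,"y": 2.7,"z": -0.2,"ax": 0,"ay": 0,"az": -1.9,"hand": 85},
  {"x": 3.6,"y": 2.7,"z": -0.2,"ax": 0,"ay": 0,"az": -1.9,"hand": 85},
  {"x": 3.6,"y": 2.7,"z": -0.2,"ax": 0,"ay": 0,"az": -1.9,"hand": 85},
  {"x": 3.6,"y": 2.7,"z": -0.2,"ax": 0,"ay": 0,"az": -1.9,"hand": 85},
  {"x": 3.6,"y": 2.7,"z": -0.2,"ax": 0,"ay": 0,"az": -1.9,"hand": 85},
  {"x": 3.6,"y": 2.7,"z": -0.2,"ax": 0,"ay": 0,"az": -1.9,"hand": 85},
  {"x": 3.6,"y": 2.7,"z": -0.2,"ax": 0,"ay": 0,"az": -1.9,"hand": 85},
  {"x": 3.6,"y": 2.7,"z": -0.2,"ax": 0,"ay": 0,"az": -1.9,"hand": 85},
])

```text
clock: 1.75
eef_pos: [576.6, -164.7, 266.5]
tcp_rot: [-3.141, 0.0, 1.624]
contact_force: [-0.4, 0.9, -0.0]
opening: 0.994
grasp_force: 0.0
```

```bash
python3 -c "
from h import *
from rig import imaging
st()
c=imaging.camera_info('wrist');f=imaging.grab_frame('wrist');np.save('pics/w1.npy',f);np.save('pics/w1c.npy',c,allow_pickle=True)
cv2.imwrite('pics/w1.png',f[:,:,::-1])
Y=mask(f,(18,110,60),(36,255,255),(0,0,640,400));r=cv2.minAreaRect(big(Y));print(r,[onz(c,p,125).round(1).tolist() for p in cv2.boxPoints(r)],onz(c,cen(Y),125))"
```

```text
{'clock': 1.75, 'eef_pos': [576.631, -164.681, 266.504], 'tcp_rot': [-3.141, 0.0, 1.624], 'contact_force': [-0.367, 0.874, -0.009], 'wrist_torque': [-0.018, 0.053, 0.006], 'opening': 0.994, 'grasp_force': 0.0} q6 -0.33
((571.8820190429688, 149.34991455078125), (114.61080169677734, 194.60369873046875), 12.349197387695312) [[746.1, -198.6, 125.0], [745.8, -33.8, 125.0], [842.4, -46.9, 125.0], [860.1, -218.0, 125.0]] [ 762.36348748 -130.28714554  125.        ]
```

View pics/w1.png

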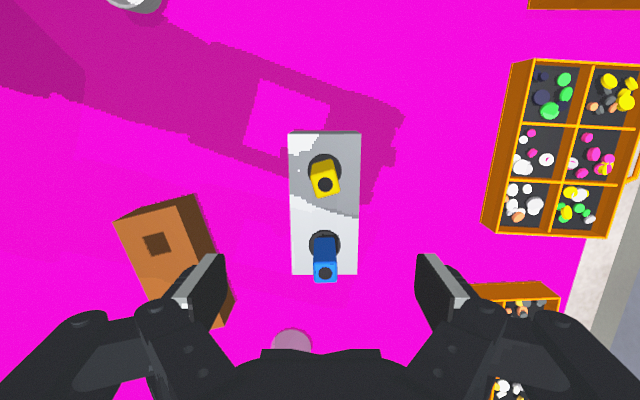

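The wrist view shows the yellow handle's top at about (325,185), turned some 10–15° from the holder, with the blue handle at (325,270). I'll measure the top face and the holder corners.

```bash
python3 -c "
from h import *
f=np.load('pics/w1.npy');c=np.load('pics/w1c.npy',allow_pickle=True).item()
hsv=cv2.cvtColor(f,cv2.COLOR_RGB2HSV)
print(hsv[155:205:4,318:340:5].tolist())
Y=mask(f,(18,110,60),(36,255,255),(300,140,350,215));r=cv2.minAreaRect(big(Y));print(r)
print('cont',cv2.approxPolyDP(cv2.convexHull(big(Y)),2,True)[:,0].tolist())
g=cv2.resize(f[140:220,285:365],None,fx=7,fy=7,interpolation=cv2.INTER_NEAREST);cv2.imwrite('pics/w1c.png',g[:,:,::-1])
G=mask(f,(0,0,100),(179,60,255),(275,120,370,285));r=cv2.minAreaRect(big(G));print(r,[onz(c,p,55).round(1).tolist() for p in cv2.boxPoints(r)])
"
```

```text
[[[113, 22, 47], [120, 12, 63], [110, 12, 62], [107, 14, 168], [109, 15, 186]], [[110, 12, 62], [128, 31, 65], [25, 187, 143], [117, 38, 67], [108, 17, 175]], [[26, 243, 177], [25, 240, 174], [25, 240, 174], [25, 202, 150], [108, 21, 60]], [[25, 240, 173], [25, 241, 176], [25, 241, 176], [25, 244, 185], [105, 8, 61]], [[26, 240, 172], [25, 242, 198], [27, 244, 239], [27, 244, 240], [103, 28, 63]], [[28, 244, 242], [28, 245, 246], [28, 245, 245], [28, 245, 244], [105, 33, 62]], [[28, 247, 249], [113, 17, 61], [116, 56, 64], [28, 245, 245], [21, 50, 101]], [[114, 110, 65], [105, 17, 61], [135, 18, 58], [28, 249, 250], [24, 163, 199]], [[24, 179, 151], [110, 26, 59], [102, 21, 60], [28, 247, 249], [27, 251, 235]], [[28, 244, 243], [23, 157, 133], [24, 207, 182], [28, 244, 243], [27, 255, 237]], [[28, 244, 243], [27, 248, 241], [24, 180, 219], [113, 34, 185], [109, 16, 179]], [[114, 27, 180], [105, 18, 172], [108, 17, 175], [115, 16, 176], [108, 14, 176]], [[112, 16, 172], [112, 16, 173], [103, 13, 172], [105, 15, 171], [109, 16, 178]]]
((323.7735595703125, 178.20753479003906), (35.71373748779297, 26.922666549682617), 74.05460357666016)
cont [[331, 159], [339, 191], [317, 197], [310, 179], [312, 164]]
((324.0, 202.5), (143.0, 72.0), 90.0) [[540.0, -120.0, 55.0], [618.0, -115.8, 55.0], [633.3, -288.0, 55.0], [544.6, -292.9, 55.0]]
```

View pics/w1c.png

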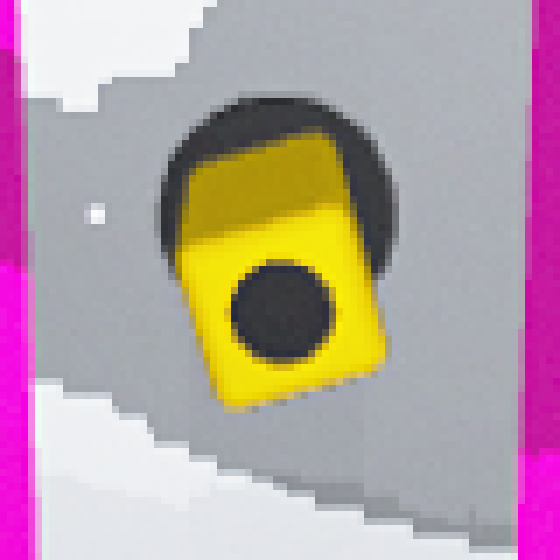

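The crop shows a square top with corners at about (177,245), (348,205), (386,370) and (228,408), and a round black flange centred near (277,213).

```bash
python3 -c "
from h import *
c=np.load('pics/w1c.npy',allow_pickle=True).item()
q=[(177,245),(348,205),(386,370),(228,408)]
P=np.array([onz(c,(285+a/7,140+b/7),125) for a,b in q]);print(P.round(1),P.mean(0))
for i in range(4):
  d=P[(i+1)%4]-P[i];print(np.linalg.norm(d),np.arctan2(d[1],d[0])%(np.pi/2))
print('flange',onz(c,(285+277/7,140+213/7),58), 'r',120/7)
to((579,-159,150),1.57+0.24)
"
```

```text
[[ 567.9 -152.9  125. ]
 [ 589.6 -146.5  125. ]
 [ 596.  -168.1  125. ]
 [ 575.6 -174.4  125. ]] [ 582.28678045 -160.47992614  125.        ]
22.632222075564666 0.28733920636687754
22.528164877796712 0.2898404627627065
21.382170287171377 0.2988873463664601
22.812532438311727 0.34469994206951515
flange [ 582.09433259 -160.55319312   58.        ] r 17.142857142857142
xyz [0.115 0.055 2.333] rot [-0.01 -0.   -1.78]
```

```bash
python3 -c "
from h import *
to((582.2,-160.5,75),1.86)
"
```

```text
xyz [0.082 0.119 3.833] rot [-0.01 -0.   -2.26]
```

Request:
drive_tool([
  {"x": 0.08,"y": 0.12,"z": 0.5,"ax": 0,"ay": 0,"az": -1.2,"hand": 70},
  {"x": 0.08,"y": 0.12,"z": 1.2,"ax": 0,"ay": 0,"az": -2.26,"hand": 70},
  {"x": 0.08,"y": 0.12,"z": 1.8,"ax": 0,"ay": 0,"az": -2.26,"hand": 70},
  {"x": 0.08,"y": 0.12,"z": 2.4,"ax": 0,"ay": 0,"az": -2.26,"hand": 70},
  {"x": 0.08,"y": 0.12,"z": 2.9,"ax": 0,"ay": 0,"az": -2.26,"hand": 70},
  {"x": 0.08,"y": 0.12,"z": 3.3,"ax": 0,"ay": 0,"az": -2.26,"hand": 70},
  {"x": 0.08,"y": 0.12,"z": 3.3,"ax": 0,"ay": 0,"az": -2.26,"hand": 70},
])

```text
clock: 2.5
eef_pos: [580.7, -160.2, 99.3]
tcp_rot: [-3.137, -0.003, 1.86]
contact_force: [0.7, 0.2, 0.5]
opening: 0.823
grasp_force: 0.0
```

```bash
python3 -c "
from h import *
st();to((582.2,-160.5,75),1.86)
"
```

```text
{'clock': 2.5, 'eef_pos': [580.673, -160.214, 99.275], 'tcp_rot': [-3.137, -0.003, 1.86], 'contact_force': [0.665, 0.169, 0.473], 'wrist_torque': [-0.002, -0.03, -0.007], 'opening': 0.823, 'grasp_force': 0.0} q6 -0.56
xyz [-0.015  0.03   0.485] rot [-0.04 -0.02 -0.  ]
```

Request:
drive_tool([
  {"x": 0,"y": 0.03,"z": 0.48,"ax": 0,"ay": 0,"az": 0,"hand": 70},
  {"x": 0,"y": 0.03,"z": 0.48,"ax": 0,"ay": 0,"az": 0,"hand": 60},
  {"x": 0,"y": 0.03,"z": 0.48,"ax": 0,"ay": 0,"az": 0,"hand": 35},
  {"x": 0,"y": 0.03,"z": 0.48,"ax": 0,"ay": 0,"az": 0,"hand": 20},
  {"x": 0,"y": 0.03,"z": 0.48,"ax": 0,"ay": 0,"az": 0,"hand": 15},
  {"x": 0,"y": 0.03,"z": 0.48,"ax": 0,"ay": 0,"az": 0,"hand": 15},
  {"x": 0,"y": 0.03,"z": 0.48,"ax": 0,"ay": 0,"az": 0,"hand": 15},
  {"x": 0,"y": 0.03,"z": 0.48,"ax": 0,"ay": 0,"az": 0,"hand": 15},
], grip_force=100)

```text
clock: 3.3
eef_pos: [584.9, -159.7, 79.4]
tcp_rot: [3.141, 0.001, 1.862]
contact_force: [-2.3, -1.4, 5.5]
opening: 0.265
grasp_force: 97.2
```

```bash
python3 -c "
from h import *
st()
"
```

```text
{'clock': 3.3, 'eef_pos': [584.92, -159.733, 79.372], 'tcp_rot': [3.141, 0.001, 1.862], 'contact_force': [-2.26, -1.414, 5.544], 'wrist_torque': [-0.229, 0.626, -0.04], 'opening': 0.265, 'grasp_force': 97.222} q6 -0.56
```

Request:
drive_tool([
  {"x": 0,"y": 0,"z": -0.2,"ax": 0,"ay": 0,"az": 0,"hand": 15},
  {"x": 0,"y": 0,"z": -0.6,"ax": 0,"ay": 0,"az": 0,"hand": 15},
  {"x": 0,"y": 0,"z": -1.1,"ax": 0,"ay": 0,"az": 0,"hand": 15},
  {"x": 0,"y": 0,"z": -1.6,"ax": 0,"ay": 0,"az": 0,"hand": 15},
  {"x": 0,"y": 0,"z": -2.0,"ax": 0,"ay": 0,"az": 0,"hand": 15},
  {"x": 0,"y": 0,"z": -2.2,"ax": 0,"ay": 0,"az": 0,"hand": 15},
  {"x": 0,"y": 0,"z": -2.2,"ax": 0,"ay": 0,"az": 0,"hand": 15},
])

```text
clock: 4.0
eef_pos: [585.7, -159.5, 189.9]
tcp_rot: [3.139, 0.002, 1.861]
contact_force: [0.4, 0.1, -1.7]
opening: 0.269
grasp_force: 97.7
```

```bash
python3 -c "
from h import *
st()
# slot ~0.78 ; hover with cam at tool x +40
for psi in (2.35,):
  d=np.array([np.cos(psi),np.sin(psi)])
  to((561-45*d[0],180-45*d[1],200),psi)
"
```

```text
{'clock': 4.0, 'eef_pos': [585.688, -159.506, 189.893], 'tcp_rot': [3.139, 0.002, 1.861], 'contact_force': [0.444, 0.088, -1.666], 'wrist_torque': [0.058, 0.009, -0.023], 'opening': 0.269, 'grasp_force': 97.662} q6 -0.56
xyz [ 5.852  1.896 -0.207] rot [ 0.02  0.02 -4.66]
```

Request:
drive_tool([
  {"x": 5.85,"y": 1.9,"z": -0.2,"ax": 0,"ay": 0,"az": -4.66,"hand": 15},
  {"x": 5.85,"y": 1.9,"z": -0.2,"ax": 0,"ay": 0,"az": -4.66,"hand": 15},
  {"x": 5.85,"y": 1.9,"z": -0.2,"ax": 0,"ay": 0,"az": -4.66,"hand": 15},
  {"x": 5.85,"y": 1.9,"z": -0.2,"ax": 0,"ay": 0,"az": -4.66,"hand": 15},
  {"x": 5.85,"y": 1.9,"z": -0.2,"ax": 0,"ay": 0,"az": -4.66,"hand": 15},
  {"x": 5.85,"y": 1.9,"z": -0.2,"ax": 0,"ay": 0,"az": -4.66,"hand": 15},
  {"x": 5.85,"y": 1.9,"z": -0.2,"ax": 0,"ay": 0,"az": -4.66,"hand": 15},
  {"x": 5.85,"y": 1.9,"z": -0.2,"ax": 0,"ay": 0,"az": -4.66,"hand": 15},
])

```text
clock: 4.8
eef_pos: [591.2, 149.6, 196.7]
tcp_rot: [-3.14, -0.001, 2.352]
contact_force: [0.4, -0.9, -2.3]
opening: 0.268
grasp_force: 97.9
```

```bash
python3 -c "
from h import *
from rig import imaging
st()
c=imaging.camera_info('wrist');f=imaging.grab_frame('wrist');np.save('pics/w2.npy',f);np.save('pics/w2c.npy',c,allow_pickle=True)
st();cs=imaging.camera_info('side');s=imaging.grab_frame('side')
u=proj(cs,[590,150,150]);print(u);x,y=[int(v) for v in u]
k=cv2.resize(s[y-60:y+60,x-60:x+60],(400,400),interpolation=2)
v=np.zeros((400,800,3),np.uint8);v[:,:400]=f[:,120:520];v[:,400:]=k;np.save('pics/s2.npy',s)
print(x,y);cv2.imwrite('pics/w2.png',v[:,:,::-1])"
```

```text
{'clock': 4.8, 'eef_pos': [591.173, 149.551, 196.69], 'tcp_rot': [-3.14, -0.001, 2.352], 'contact_force': [0.439, -0.856, -2.34], 'wrist_torque': [-0.029, -0.003, 0.008], 'opening': 0.268, 'grasp_force': 97.92} q6 -0.54
{'clock': 4.85, 'eef_pos': [591.217, 148.087, 196.773], 'tcp_rot': [-3.14, -0.001, 2.351], 'contact_force': [-0.772, -0.547, -1.617], 'wrist_torque': [-0.051, 0.011, 0.045], 'opening': 0.269, 'grasp_force': 97.92} q6 -0.54
[279.97875582 204.25120332]
279 204
```

View pics/w2.png

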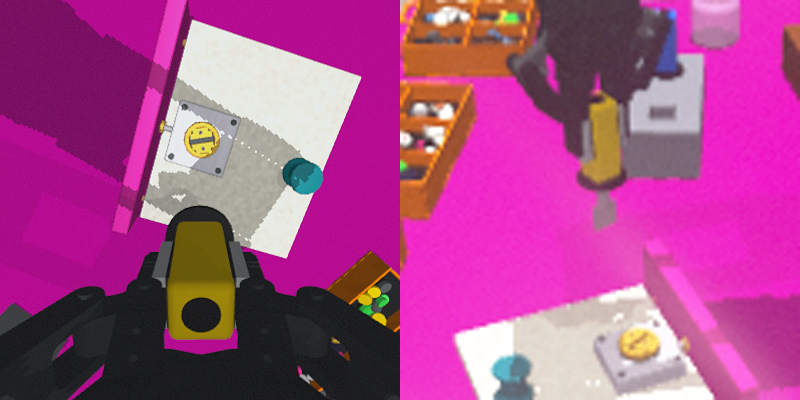

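The wrist half shows the cam at full-frame pixel (322,139) with a roughly horizontal slot. The side half shows the blade hanging below the flange. I'll zoom in on both to get the slot angle and the blade direction.

```bash
python3 -c "
from h import *
f=np.load('pics/w2.npy');c=np.load('pics/w2c.npy',allow_pickle=True).item();s=np.load('pics/s2.npy')
a=cv2.resize(f[110:170,290:355],(390,360),interpolation=cv2.INTER_NEAREST)
x0,y0=279-60+50,204-60+40
b=cv2.resize(s[y0:y0+36,x0:x0+36],(360,360),interpolation=cv2.INTER_NEAREST)
cv2.imwrite('pics/z2.png',np.hstack([a,b])[:,:,::-1])
m=mask(f,(15,120,120),(35,255,255),(295,110,350,170));e=cv2.fitEllipse(cv2.convexHull(big(m)));print(e,onz(c,e[0],38))
P=np.array([onz(c,e[0]+np.array(d),38) for d in((e[1][0]/2,0),(-e[1][0]/2,0))]);print(np.linalg.norm(P[0]-P[1]))
hull=np.zeros_like(m);cv2.ellipse(hull,(e[0],(e[1][0]*.85,e[1][1]*.85),e[2]),255,-1)
d=(hull>0)&(cv2.cvtColor(f,cv2.COLOR_RGB2HSV)[:,:,2]<130)
r=cv2.minAreaRect(big(d.astype(np.uint8)));print('slot',r)
B=np.array([onz(c,p,38) for p in cv2.boxPoints(r)])
for i in range(2):
  v=B[i+1]-B[i];print(np.linalg.norm(v),np.arctan2(v[1],v[0])%np.pi)
"
```

```text
((321.4029235839844, 139.5540313720703), (34.91518783569336, 35.45560073852539), 9.111666679382324) [562.45714931 180.04669478  38.        ]
32.461668278071194
slot ((321.4754638671875, 139.8919677734375), (9.219437599182129, 25.26480484008789), 77.19573211669922)
23.386507017992063 1.002187657100516
8.443937404119321 2.59127222018666
```

View pics/z2.png

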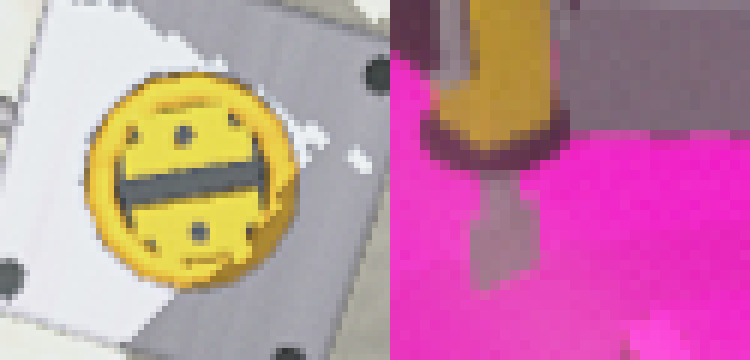

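The blade's lower edge runs along the tool's y, so it sits at ψ − π/2. The slot runs about 8° off the image's horizontal. Next I'll work out the slot's world angle, the cam centre, and how far the driver is off the TCP in the grip.

```bash
python3 -c "
from h import *
f=np.load('pics/w2.npy');c=np.load('pics/w2c.npy',allow_pickle=True).item()
a,b=onz(c,(290+120/6,110+192/6),38),onz(c,(290+262/6,110+172/6),38);d=b-a;print(a,b,(a+b)/2,np.linalg.norm(d),np.arctan2(d[1],d[0]))
psi=2.352;tc=np.array([591.17,149.55]);x=np.array([np.cos(psi),np.sin(psi)]);y=np.array([np.sin(psi),-np.cos(psi)])
hv=cv2.cvtColor(f,cv2.COLOR_RGB2HSV)
hole=np.zeros(f.shape[:2],np.uint8);hole[290:338,292:350]=(hv[290:338,292:350,2]<70)
h=big(hole);e=cv2.fitEllipse(h);print(e,cv2.contourArea(h))
p=onz(c,e[0],196.7+46)[:2]-tc;print('handle top offs tool x,y',p@x,p@y)
Y=mask(f,(18,110,60),(36,255,255),(280,210,365,345));print(cv2.approxPolyDP(cv2.convexHull(big(Y)),2,True)[:,0].tolist())
for q in [(170+120,338),(235+120,338),(168+120,283),(232+120,283)]:
  p=onz(c,q,196.7+46)[:2]-tc;print(p@x,p@y)
# slot centre as seen in tool
p=((a+b)/2)[:2]-tc;print('cam in tool',p@x,p@y)
st()
"
```

```text
[556.50858206 170.96366206  38.        ] [569.96258804 188.65525229  38.        ] [563.23558505 179.80945718  38.        ] 22.22617019702052 0.9206250744299138
((320.67034912109375, 314.4421691894531), (33.69292449951172, 38.507904052734375), 88.814697265625) 1018.0
handle top offs tool x,y -0.0774166638143533 0.5396024645139892
[[339, 222], [354, 283], [352, 331], [346, 338], [292, 337], [288, 327], [287, 284], [297, 226], [303, 221]]
-9.914163593555122 -10.465964040367627
-9.858698184844828 12.885287965514047
12.292418919791197 -10.589238988439293
12.336868673470052 11.171669276713763
cam in tool 41.15581556516547 1.4714389092248312
{'clock': 4.9, 'eef_pos': [591.349, 147.178, 196.918], 'tcp_rot': [-3.14, -0.0, 2.35], 'contact_force': [0.171, -1.114, -0.897], 'wrist_torque': [0.01, 0.005, -0.042], 'opening': 0.272, 'grasp_force': 97.919} q6 -0.54
```

```bash
python3 -c "
from h import *
to((562.5,179.6,122),2.49)
"
```

```text
xyz [0.866 0.047 1.499] rot [-0.02 -0.01 -1.34]
```

Request:
drive_tool([
  {"x": 0.87,"y": 0.05,"z": 0,"ax": 0,"ay": 0,"az": -1.34,"hand": 15},
  {"x": 0.87,"y": 0.05,"z": 0.5,"ax": 0,"ay": 0,"az": -1.34,"hand": 15},
  {"x": 0.87,"y": 0.05,"z": 1,"ax": 0,"ay": 0,"az": -1.34,"hand": 15},
  {"x": 0.87,"y": 0.05,"z": 1.4,"ax": 0,"ay": 0,"az": -1.34,"hand": 15},
  {"x": 0.87,"y": 0.05,"z": 1.5,"ax": 0,"ay": 0,"az": -1.34,"hand": 15},
  {"x": 0.87,"y": 0.05,"z": 1.5,"ax": 0,"ay": 0,"az": -1.34,"hand": 15},
  {"x": 0.87,"y": 0.05,"z": 1.5,"ax": 0,"ay": 0,"az": -1.34,"hand": 15},
  {"x": 0.87,"y": 0.05,"z": 1.5,"ax": 0,"ay": 0,"az": -1.34,"hand": 15},
])

```text
clock: 5.7
eef_pos: [564.0, 180.7, 124.0]
tcp_rot: [3.14, 0.001, 2.489]
contact_force: [-0.1, -0.3, -1.1]
opening: 0.27
grasp_force: 97.9
```

```bash
python3 -c "
from h import *
from rig import imaging
st()
c=imaging.camera_info('wrist');f=imaging.grab_frame('wrist');cs=imaging.camera_info('side');s=imaging.grab_frame('side')
st();to((562.5,179.6,106),2.49)
x,y=[int(v) for v in proj(cs,[562,180,50])];print(x,y)
k=cv2.resize(s[y-20:y+20,x-20:x+20],(400,400),interpolation=cv2.INTER_NEAREST)
cv2.imwrite('pics/w3.png',np.hstack([f[:,120:520],k])[:,:,::-1])
print([proj(cs,p).round(1).tolist() for p in([562.5,180,38],[562.5,180,53],[562.5,180,98])])
"
```

```text
{'clock': 5.7, 'eef_pos': [563.983, 180.665, 123.956], 'tcp_rot': [3.14, 0.001, 2.489], 'contact_force': [-0.135, -0.277, -1.111], 'wrist_torque': [-0.041, 0.004, -0.021], 'opening': 0.27, 'grasp_force': 97.876} q6 -0.61
{'clock': 5.8, 'eef_pos': [563.753, 180.913, 123.809], 'tcp_rot': [3.14, 0.001, 2.49], 'contact_force': [-0.239, 0.371, -1.298], 'wrist_torque': [-0.05, 0.018, -0.041], 'opening': 0.271, 'grasp_force': 97.877} q6 -0.61
xyz [ 0.004 -0.037  0.356] rot [ 0.01  0.01 -0.  ]
290 241
[[290.5, 245.1], [290.3, 240.8], [289.7, 227.5]]
```

View pics/w3.png

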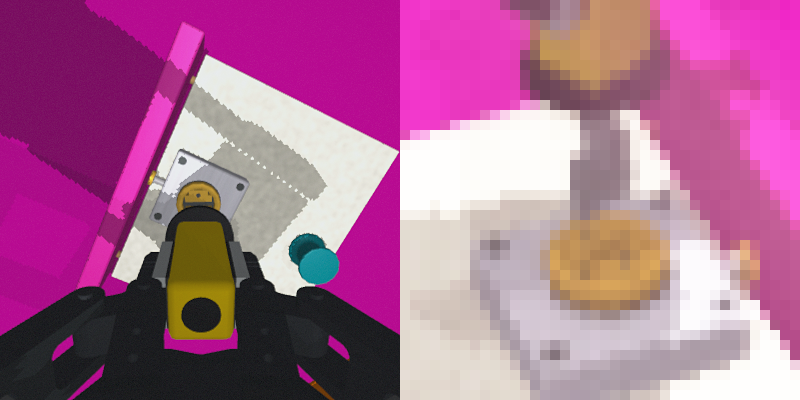

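The wrist half shows the driver over the cam with the slot lined up. The side half shows the blade tip just above the disc and about 1–2 mm towards +x. I'll correct that and lower gently, watching the force.

Request:
drive_tool([
  {"x": 0,"y": -0.04,"z": 0,"ax": 0,"ay": 0,"az": 0,"hand": 15},
  {"x": 0,"y": -0.04,"z": 0.1,"ax": 0,"ay": 0,"az": 0,"hand": 15},
  {"x": 0,"y": -0.04,"z": 0.2,"ax": 0,"ay": 0,"az": 0,"hand": 15},
  {"x": 0,"y": -0.04,"z": 0.27,"ax": 0,"ay": 0,"az": 0,"hand": 15},
  {"x": 0,"y": -0.04,"z": 0.32,"ax": 0,"ay": 0,"az": 0,"hand": 15},
  {"x": 0,"y": -0.04,"z": 0.36,"ax": 0,"ay": 0,"az": 0,"hand": 15},
  {"x": 0,"y": -0.04,"z": 0.36,"ax": 0,"ay": 0,"az": 0,"hand": 15},
])

```text
clock: 6.5
eef_pos: [561.8, 179.3, 104.4]
tcp_rot: [-3.141, -0.0, 2.49]
contact_force: [-0.1, 0.0, -0.4]
opening: 0.267
grasp_force: 97.9
```

```bash
python3 -c "
from h import *
st();to((562.5,179.6,102),2.49)
"
```

```text
{'clock': 6.5, 'eef_pos': [561.834, 179.325, 104.436], 'tcp_rot': [-3.141, -0.0, 2.49], 'contact_force': [-0.086, 0.007, -0.385], 'wrist_torque': [-0.004, -0.015, 0.024], 'opening': 0.267, 'grasp_force': 97.896} q6 -0.61
xyz [-0.007  0.012  0.049] rot [-0. -0. -0.]
```

Request:
drive_tool([
  {"x": 0,"y": 0.01,"z": 0.02,"ax": 0,"ay": 0,"az": 0,"hand": 15},
  {"x": 0,"y": 0.01,"z": 0.04,"ax": 0,"ay": 0,"az": 0,"hand": 15},
  {"x": 0,"y": 0.01,"z": 0.06,"ax": 0,"ay": 0,"az": 0,"hand": 15},
  {"x": 0,"y": 0.01,"z": 0.06,"ax": 0,"ay": 0,"az": 0,"hand": 15},
])

```text
clock: 6.9
eef_pos: [562.1, 179.7, 101.7]
tcp_rot: [-3.141, -0.0, 2.49]
contact_force: [-0.1, -0.9, -1.3]
opening: 0.272
grasp_force: 97.9
```

```bash
python3 -c "
from h import *
st()
"
```

```text
{'clock': 6.9, 'eef_pos': [562.116, 179.656, 101.725], 'tcp_rot': [-3.141, -0.0, 2.49], 'contact_force': [-0.105, -0.908, -1.273], 'wrist_torque': [0.025, -0.041, 0.002], 'opening': 0.272, 'grasp_force': 97.913} q6 -0.61
```

Request:
drive_tool([
  {"x": 0,"y": 0,"z": 0.01,"ax": 0,"ay": 0,"az": 0,"hand": 15},
  {"x": 0,"y": 0,"z": 0.02,"ax": 0,"ay": 0,"az": 0,"hand": 15},
  {"x": 0,"y": 0,"z": 0.02,"ax": 0,"ay": 0,"az": 0,"hand": 15},
])

```text
clock: 7.2
eef_pos: [562.2, 179.7, 100.8]
tcp_rot: [-3.142, 0.0, 2.49]
contact_force: [-0.2, 0.8, -1.3]
opening: 0.271
grasp_force: 97.9
```

```bash
python3 -c "
from h import *
from rig import imaging
st()
s=imaging.grab_frame('side');cs=imaging.camera_info('side');x,y=290,241
k=cv2.resize(s[y-25:y+25,x-25:x+25],(500,500),interpolation=cv2.INTER_NEAREST)
cv2.imwrite('pics/s4.png',k[:,:,::-1])
"
```

```text
{'clock': 7.2, 'eef_pos': [562.218, 179.685, 100.796], 'tcp_rot': [-3.142, 0.0, 2.49], 'contact_force': [-0.175, 0.756, -1.34], 'wrist_torque': [-0.003, 0.026, -0.019], 'opening': 0.271, 'grasp_force': 97.912} q6 -0.61
```

View pics/s4.png

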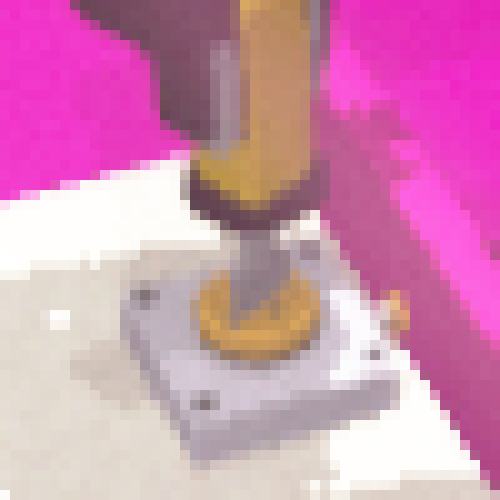

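The blade is seated in the slot: the tip is below the disc's rim and no contact force shows. I'll turn clockwise now (+az).

Request:
drive_tool([
  {"x": 0,"y": 0,"z": 0,"ax": 0,"ay": 0,"az": 0.4,"hand": 15},
  {"x": 0,"y": 0,"z": 0,"ax": 0,"ay": 0,"az": 0.8,"hand": 15},
  {"x": 0,"y": 0,"z": 0,"ax": 0,"ay": 0,"az": 1.2,"hand": 15},
  {"x": 0,"y": 0,"z": 0,"ax": 0,"ay": 0,"az": 1.6,"hand": 15},
  {"x": 0,"y": 0,"z": 0,"ax": 0,"ay": 0,"az": 2.0,"hand": 15},
  {"x": 0,"y": 0,"z": 0,"ax": 0,"ay": 0,"az": 2.4,"hand": 15},
])

```text
clock: 7.85
eef_pos: [562.3, 179.3, 100.8]
tcp_rot: [-3.141, 0.001, 2.237]
contact_force: [0.0, -1.4, -1.3]
opening: 0.269
grasp_force: 97.9
```

```bash
python3 -c "
from h import *
st()
"
```

```text
{'clock': 7.85, 'eef_pos': [562.284, 179.286, 100.81], 'tcp_rot': [-3.141, 0.001, 2.237], 'contact_force': [0.021, -1.414, -1.26], 'wrist_torque': [-0.457, -0.118, 0.25], 'opening': 0.269, 'grasp_force': 97.851} q6 -0.36
```

Request:
drive_tool([
  {"x": 0,"y": 0,"z": 0,"ax": 0,"ay": 0,"az": 0.4,"hand": 15},
  {"x": 0,"y": 0,"z": 0,"ax": 0,"ay": 0,"az": 0.8,"hand": 15},
  {"x": 0,"y": 0,"z": 0,"ax": 0,"ay": 0,"az": 1.2,"hand": 15},
  {"x": 0,"y": 0,"z": 0,"ax": 0,"ay": 0,"az": 1.6,"hand": 15},
  {"x": 0,"y": 0,"z": 0,"ax": 0,"ay": 0,"az": 1.6,"hand": 15},
])

```text
clock: 8.35
eef_pos: [562.1, 179.3, 100.8]
tcp_rot: [-3.141, 0.0, 2.071]
contact_force: [-0.4, -2.1, 0.6]
opening: 0.272
grasp_force: 98.0
```

```bash
python3 -c "
from h import *
from rig import monitor
st()
"
```

```text
{'clock': 8.35, 'eef_pos': [562.093, 179.285, 100.803], 'tcp_rot': [-3.141, 0.0, 2.071], 'contact_force': [-0.433, -2.125, 0.591], 'wrist_torque': [-0.587, 0.065, 0.184], 'opening': 0.272, 'grasp_force': 97.955} q6 -0.19
```

Request:
drive_tool([
  {"x": 0,"y": 0,"z": 0,"ax": 0,"ay": 0,"az": 0.3,"hand": 15},
  {"x": 0,"y": 0,"z": 0,"ax": 0,"ay": 0,"az": 0.6,"hand": 15},
  {"x": 0,"y": 0,"z": 0,"ax": 0,"ay": 0,"az": 0.9,"hand": 15},
])

```text
clock: 8.65
eef_pos: [562.0, 179.3, 100.8]
tcp_rot: [-3.141, 0.001, 1.977]
contact_force: [-0.5, -3.1, -0.4]
opening: 0.263
grasp_force: 98.0
```

```bash
python3 -c "
from h import *
st()
"
```

```text
{'clock': 8.65, 'eef_pos': [562.039, 179.28, 100.806], 'tcp_rot': [-3.141, 0.001, 1.977], 'contact_force': [-0.496, -3.126, -0.393], 'wrist_torque': [-0.664, 0.143, 0.216], 'opening': 0.263, 'grasp_force': 97.977} q6 -0.1
```

Request:
drive_tool([
  {"x": 0,"y": 0,"z": 0,"ax": 0,"ay": 0,"az": 0.25,"hand": 15},
  {"x": 0,"y": 0,"z": 0,"ax": 0,"ay": 0,"az": 0.5,"hand": 15},
])

```text
clock: 8.85
eef_pos: [562.0, 179.3, 100.8]
tcp_rot: [-3.141, 0.0, 1.924]
contact_force: [-1.4, -3.0, 1.5]
opening: 0.272
grasp_force: 98.0
```

```bash
python3 -c "
from h import *
st()
"
```

```text
{'clock': 8.85, 'eef_pos': [561.959, 179.327, 100.786], 'tcp_rot': [-3.141, 0.0, 1.924], 'contact_force': [-1.365, -3.019, 1.452], 'wrist_torque': [-0.871, 0.308, 0.23], 'opening': 0.272, 'grasp_force': 97.997} q6 -0.05
```

Request:
drive_tool([
  {"x": 0,"y": 0,"z": 0,"ax": 0,"ay": 0,"az": 0.3,"hand": 15},
  {"x": 0,"y": 0,"z": 0,"ax": 0,"ay": 0,"az": 0.6,"hand": 15},
  {"x": 0,"y": 0,"z": 0,"ax": 0,"ay": 0,"az": 0.9,"hand": 15},
])

```text
clock: 9.15
eef_pos: [561.8, 179.4, 100.8]
tcp_rot: [-3.141, 0.0, 1.829]
contact_force: [-1.5, -3.7, 1.2]
opening: 0.271
grasp_force: 98.0
```

```bash
python3 -c "
from h import *
st()
"
```

```text
{'clock': 9.15, 'eef_pos': [561.844, 179.355, 100.782], 'tcp_rot': [-3.141, 0.0, 1.829], 'contact_force': [-1.476, -3.72, 1.188], 'wrist_torque': [-0.913, 0.387, 0.217], 'opening': 0.271, 'grasp_force': 98.025} q6 0.05
```

Request:
drive_tool([
  {"x": 0,"y": 0,"z": 0,"ax": 0,"ay": 0,"az": 0.25,"hand": 15},
  {"x": 0,"y": 0,"z": 0,"ax": 0,"ay": 0,"az": 0.5,"hand": 15},
])

```text
clock: 9.35
eef_pos: [561.9, 179.4, 100.7]
tcp_rot: [-3.141, 0.0, 1.776]
contact_force: [-2.5, -4.1, 2.3]
opening: 0.265
grasp_force: 98.1
```

```bash
python3 -c "
from h import *
from rig import imaging
f=imaging.grab_frame('wrist')
st();c=imaging.camera_info('wrist')
np.save('pics/w5.npy',f);cv2.imwrite('pics/w5.png',f[:,:,::-1])
"
```

```text
{'clock': 9.4, 'eef_pos': [561.829, 179.421, 100.759], 'tcp_rot': [-3.141, 0.0, 1.775], 'contact_force': [-1.288, -4.59, 2.522], 'wrist_torque': [-1.096, 0.629, 0.2], 'opening': 0.269, 'grasp_force': 98.21} q6 0.1
```

Request:
drive_tool([
  {"x": -0.01,"y": 0,"z": -0.01,"ax": 0,"ay": 0,"az": 0.3,"hand": 15},
  {"x": -0.01,"y": 0,"z": -0.01,"ax": 0,"ay": 0,"az": 0.6,"hand": 15},
  {"x": -0.01,"y": 0,"z": -0.01,"ax": 0,"ay": 0,"az": 0.8,"hand": 15},
])

```text
clock: 9.7
eef_pos: [561.8, 179.2, 100.8]
tcp_rot: [-3.14, -0.0, 1.693]
contact_force: [-2.6, -2.2, -3.0]
opening: 0.271
grasp_force: 97.8
```

```bash
python3 -c "
from h import *
st()
"
```

```text
{'clock': 9.7, 'eef_pos': [561.753, 179.186, 100.838], 'tcp_rot': [-3.14, -0.0, 1.693], 'contact_force': [-2.614, -2.158, -2.982], 'wrist_torque': [-0.682, 0.529, 0.286], 'opening': 0.271, 'grasp_force': 97.784} q6 0.18
```

Request:
drive_tool([
  {"x": 0,"y": 0,"z": 0,"ax": 0,"ay": 0,"az": 0.25,"hand": 15},
  {"x": 0,"y": 0,"z": 0,"ax": 0,"ay": 0,"az": 0.5,"hand": 15},
])

```text
clock: 9.9
eef_pos: [561.8, 179.2, 100.9]
tcp_rot: [-3.14, 0.0, 1.64]
contact_force: [-3.2, -2.4, -3.4]
opening: 0.267
grasp_force: 97.8
```

```bash
python3 -c "
from h import *
st()
"
```

```text
{'clock': 9.9, 'eef_pos': [561.761, 179.159, 100.905], 'tcp_rot': [-3.14, 0.0, 1.64], 'contact_force': [-3.244, -2.437, -3.397], 'wrist_torque': [-0.549, 0.682, 0.308], 'opening': 0.267, 'grasp_force': 97.776} q6 0.24
```

Request:
drive_tool([
  {"x": 0,"y": 0,"z": 0,"ax": 0,"ay": 0,"az": 0.2,"hand": 15},
  {"x": 0,"y": 0,"z": 0,"ax": 0,"ay": 0,"az": 0.4,"hand": 15},
])

```text
clock: 10.1
eef_pos: [561.7, 179.2, 100.9]
tcp_rot: [-3.14, 0.0, 1.598]
contact_force: [-2.8, -1.5, -5.2]
opening: 0.269
grasp_force: 97.8
```

```bash
python3 -c "
from h import *
st()
"
```

```text
{'clock': 10.1, 'eef_pos': [561.749, 179.157, 100.924], 'tcp_rot': [-3.14, 0.0, 1.598], 'contact_force': [-2.768, -1.466, -5.224], 'wrist_torque': [-0.49, 0.764, 0.303], 'opening': 0.269, 'grasp_force': 97.758} q6 0.28
```

Request:
drive_tool([
  {"x": 0,"y": 0,"z": 0,"ax": 0,"ay": 0,"az": 0.2,"hand": 15},
  {"x": 0,"y": 0,"z": 0,"ax": 0,"ay": 0,"az": 0.4,"hand": 15},
])

```text
clock: 10.3
eef_pos: [561.7, 179.1, 101.0]
tcp_rot: [-3.14, 0.0, 1.556]
contact_force: [-4.0, -1.4, -6.7]
opening: 0.264
grasp_force: 97.8
```

```bash
python3 -c "
from h import *
st()
"
```

```text
{'clock': 10.3, 'eef_pos': [561.739, 179.148, 100.954], 'tcp_rot': [-3.14, 0.0, 1.556], 'contact_force': [-4.003, -1.417, -6.74], 'wrist_torque': [-0.427, 1.014, 0.289], 'opening': 0.264, 'grasp_force': 97.828} q6 0.32
```

Request:
drive_tool([
  {"x": 0,"y": -0.01,"z": 0.004,"ax": 0,"ay": 0,"az": 0.2,"hand": 15},
  {"x": 0,"y": -0.01,"z": 0.004,"ax": 0,"ay": 0,"az": 0.5,"hand": 15},
])

```text
clock: 10.5
eef_pos: [561.6, 179.2, 101.0]
tcp_rot: [-3.141, 0.0, 1.504]
contact_force: [-4.0, -1.1, -6.1]
opening: 0.269
grasp_force: 98.0
```

```bash
python3 -c "
from h import *
st()
"
```

```text
{'clock': 10.5, 'eef_pos': [561.6, 179.165, 100.951], 'tcp_rot': [-3.141, 0.0, 1.504], 'contact_force': [-3.966, -1.07, -6.072], 'wrist_torque': [-0.494, 0.834, 0.268], 'opening': 0.269, 'grasp_force': 97.999} q6 0.37
```

Request:
drive_tool([
  {"x": 0,"y": 0,"z": 0,"ax": 0,"ay": 0,"az": 0.2,"hand": 15},
  {"x": 0,"y": 0,"z": 0,"ax": 0,"ay": 0,"az": 0.4,"hand": 15},
])

```text
clock: 10.7
eef_pos: [561.5, 179.2, 100.9]
tcp_rot: [-3.141, 0.0, 1.462]
contact_force: [-4.4, -2.5, -7.1]
opening: 0.267
grasp_force: 98.0
```

```bash
python3 -c "
from h import *
st()
"
```

```text
{'clock': 10.7, 'eef_pos': [561.548, 179.173, 100.926], 'tcp_rot': [-3.141, 0.0, 1.462], 'contact_force': [-4.396, -2.489, -7.06], 'wrist_torque': [-0.482, 0.932, 0.278], 'opening': 0.267, 'grasp_force': 97.994} q6 0.41
```

Request:
drive_tool([
  {"x": 0,"y": -0.01,"z": 0.01,"ax": 0,"ay": 0,"az": 0.25,"hand": 15},
  {"x": 0,"y": -0.01,"z": 0.01,"ax": 0,"ay": 0,"az": 0.5,"hand": 15},
])

```text
clock: 10.9
eef_pos: [561.4, 179.3, 100.9]
tcp_rot: [3.141, -0.0, 1.409]
contact_force: [-4.4, -2.7, -3.6]
opening: 0.268
grasp_force: 98.5
```

```bash
python3 -c "
from h import *
st()
"
```

```text
{'clock': 10.9, 'eef_pos': [561.444, 179.266, 100.865], 'tcp_rot': [3.141, -0.0, 1.409], 'contact_force': [-4.431, -2.739, -3.588], 'wrist_torque': [-0.586, 0.999, 0.269], 'opening': 0.268, 'grasp_force': 98.521} q6 0.47
```

Request:
drive_tool([
  {"x": 0,"y": 0,"z": 0,"ax": 0,"ay": 0,"az": 0.2,"hand": 15},
  {"x": 0,"y": 0,"z": 0,"ax": 0,"ay": 0,"az": 0.4,"hand": 15},
])

```text
clock: 11.1
eef_pos: [561.4, 179.3, 100.9]
tcp_rot: [3.141, -0.0, 1.368]
contact_force: [-4.5, -3.3, -2.4]
opening: 0.272
grasp_force: 98.5
```

```bash
python3 -c "
from h import *
st()
"
```

```text
{'clock': 11.1, 'eef_pos': [561.38, 179.27, 100.861], 'tcp_rot': [3.141, -0.0, 1.368], 'contact_force': [-4.522, -3.252, -2.404], 'wrist_torque': [-0.535, 1.07, 0.309], 'opening': 0.272, 'grasp_force': 98.523} q6 0.51
```

Request:
drive_tool([
  {"x": -0.01,"y": -0.01,"z": 0,"ax": 0,"ay": 0,"az": 0.2,"hand": 15},
  {"x": -0.01,"y": -0.01,"z": 0,"ax": 0,"ay": 0,"az": 0.4,"hand": 15},
])

```text
clock: 11.3
eef_pos: [561.2, 179.1, 100.9]
tcp_rot: [3.141, -0.001, 1.326]
contact_force: [-3.7, -0.8, -3.7]
opening: 0.266
grasp_force: 98.4
```

```bash
python3 -c "
from h import *
st()
"
```

```text
{'clock': 11.3, 'eef_pos': [561.208, 179.141, 100.922], 'tcp_rot': [3.141, -0.001, 1.326], 'contact_force': [-3.738, -0.825, -3.662], 'wrist_torque': [-0.282, 0.683, 0.325], 'opening': 0.266, 'grasp_force': 98.387} q6 0.55
```

Request:
drive_tool([
  {"x": 0,"y": 0,"z": 0,"ax": 0,"ay": 0,"az": 0.2,"hand": 15},
  {"x": 0,"y": 0,"z": 0,"ax": 0,"ay": 0,"az": 0.4,"hand": 15},
])

```text
clock: 11.5
eef_pos: [561.2, 179.1, 100.9]
tcp_rot: [3.141, -0.001, 1.284]
contact_force: [-2.7, -1.4, -2.3]
opening: 0.266
grasp_force: 98.4
```

```bash
python3 -c "
from h import *
st()
"
```

```text
{'clock': 11.5, 'eef_pos': [561.158, 179.114, 100.889], 'tcp_rot': [3.141, -0.001, 1.284], 'contact_force': [-2.722, -1.418, -2.272], 'wrist_torque': [-0.171, 0.654, 0.263], 'opening': 0.266, 'grasp_force': 98.423} q6 0.59
```

Request:
drive_tool([
  {"x": 0,"y": 0,"z": 0,"ax": 0,"ay": 0,"az": 0.2,"hand": 15},
  {"x": 0,"y": 0,"z": 0,"ax": 0,"ay": 0,"az": 0.4,"hand": 15},
])

```text
clock: 11.7
eef_pos: [561.1, 179.1, 100.8]
tcp_rot: [3.141, -0.001, 1.242]
contact_force: [-2.8, 0.0, -1.6]
opening: 0.267
grasp_force: 98.6
```

```bash
python3 -c "
from h import *
st()
"
```

```text
{'clock': 11.7, 'eef_pos': [561.068, 179.096, 100.83], 'tcp_rot': [3.141, -0.001, 1.242], 'contact_force': [-2.832, 0.013, -1.59], 'wrist_torque': [-0.017, 0.538, 0.293], 'opening': 0.267, 'grasp_force': 98.568} q6 0.64
```

Request:
drive_tool([
  {"x": 0,"y": 0,"z": 0,"ax": 0,"ay": 0,"az": 0.2,"hand": 15},
  {"x": 0,"y": 0,"z": 0,"ax": 0,"ay": 0,"az": 0.4,"hand": 15},
])

```text
clock: 11.9
eef_pos: [561.0, 179.1, 100.8]
tcp_rot: [3.141, -0.001, 1.2]
contact_force: [-3.1, 0.1, -1.3]
opening: 0.272
grasp_force: 98.7
```

```bash
python3 -c "
from h import *
st()
"
```

```text
{'clock': 11.9, 'eef_pos': [561.016, 179.08, 100.822], 'tcp_rot': [3.141, -0.001, 1.2], 'contact_force': [-3.061, 0.079, -1.282], 'wrist_torque': [0.071, 0.646, 0.342], 'opening': 0.272, 'grasp_force': 98.679} q6 0.68
```

Request:
drive_tool([
  {"x": 0,"y": -0.005,"z": 0,"ax": 0,"ay": 0,"az": 0.15,"hand": 15},
  {"x": 0,"y": -0.005,"z": 0,"ax": 0,"ay": 0,"az": 0.3,"hand": 15},
])

```text
clock: 12.1
eef_pos: [560.9, 179.1, 100.8]
tcp_rot: [3.141, -0.001, 1.169]
contact_force: [-1.3, -0.2, -1.2]
opening: 0.269
grasp_force: 98.8
```

```bash
python3 -c "
from h import *
st()
"
```

```text
{'clock': 12.1, 'eef_pos': [560.909, 179.105, 100.809], 'tcp_rot': [3.141, -0.001, 1.169], 'contact_force': [-1.263, -0.176, -1.211], 'wrist_torque': [0.012, 0.394, 0.304], 'opening': 0.269, 'grasp_force': 98.799} q6 0.71
```

Request:
drive_tool([
  {"x": 0,"y": 0,"z": 0,"ax": 0,"ay": 0,"az": 0.2,"hand": 15},
  {"x": 0,"y": 0,"z": 0,"ax": 0,"ay": 0,"az": 0.4,"hand": 15},
])

```text
clock: 12.3
eef_pos: [560.8, 179.1, 100.8]
tcp_rot: [3.141, -0.001, 1.127]
contact_force: [-2.0, 0.5, 0.0]
opening: 0.266
grasp_force: 98.8
```

```bash
python3 -c "
from h import *
st()
from rig import monitor,imaging
imaging.grab_frame('side');print(monitor.sense()['wrist_torque'][2]);imaging.grab_frame('side');print(monitor.sense()['wrist_torque'][2])
"
```

```text
{'clock': 12.3, 'eef_pos': [560.827, 179.069, 100.821], 'tcp_rot': [3.141, -0.001, 1.127], 'contact_force': [-1.96, 0.456, 0.011], 'wrist_torque': [0.164, 0.291, 0.346], 'opening': 0.266, 'grasp_force': 98.8} q6 0.75
0.3348411331206955
0.33260139135775774
```

Request:
drive_tool([
  {"x": 0,"y": 0,"z": 0,"ax": 0,"ay": 0,"az": 0.15,"hand": 15},
  {"x": 0,"y": 0,"z": 0,"ax": 0,"ay": 0,"az": 0.3,"hand": 15},
])

```text
clock: 12.6
eef_pos: [560.8, 179.0, 100.8]
tcp_rot: [3.141, -0.0, 1.096]
contact_force: [-1.0, 0.5, 1.3]
opening: 0.269
grasp_force: 98.9
```

```bash
cat >> h.py <<'E'
def tq(n=4):
    from rig import monitor,imaging
    a=[]
    for _ in range(n): a.append(monitor.sense()['wrist_torque'][2]); imaging.grab_frame('side')
    print('tz',np.round(a,3),np.mean(a).round(3))
E
python3 -c "
from h import *
st();tq()
"
```

```text
{'clock': 12.6, 'eef_pos': [560.765, 179.044, 100.797], 'tcp_rot': [3.141, -0.0, 1.096], 'contact_force': [-1.038, 0.492, 1.29], 'wrist_torque': [0.088, 0.276, 0.349], 'opening': 0.269, 'grasp_force': 98.91} q6 0.78
tz [0.349 0.357 0.38  0.338] 0.356
```

Request:
drive_tool([
  {"x": 0,"y": 0,"z": 0,"ax": 0,"ay": 0,"az": 0.15,"hand": 15},
  {"x": 0,"y": 0,"z": 0,"ax": 0,"ay": 0,"az": 0.3,"hand": 15},
])

```text
clock: 13.0
eef_pos: [560.7, 179.0, 100.8]
tcp_rot: [3.141, -0.0, 1.064]
contact_force: [-1.8, 1.0, 2.0]
opening: 0.267
grasp_force: 99.1
```

```bash
python3 -c "
from h import *
st();tq()
"
```

```text
{'clock': 13.0, 'eef_pos': [560.724, 179.048, 100.774], 'tcp_rot': [3.141, -0.0, 1.064], 'contact_force': [-1.803, 0.987, 2.015], 'wrist_torque': [0.175, 0.168, 0.377], 'opening': 0.267, 'grasp_force': 99.073} q6 0.81
tz [0.377 0.427 0.375 0.407] 0.396
```

Request:
drive_tool([
  {"x": 0,"y": 0,"z": -0.005,"ax": 0,"ay": 0,"az": 0.1,"hand": 15},
  {"x": 0,"y": 0,"z": -0.005,"ax": 0,"ay": 0,"az": 0.2,"hand": 15},
])

```text
clock: 13.4
eef_pos: [560.6, 179.0, 100.8]
tcp_rot: [3.141, -0.0, 1.044]
contact_force: [0.5, 1.0, 0.2]
opening: 0.269
grasp_force: 98.9
```

```bash
python3 -c "
from h import *
st();tq()
from rig import imaging
cs=imaging.camera_info('side');s=imaging.grab_frame('side');w=imaging.grab_frame('wrist')
k=cv2.resize(s[205:275,260:350],(540,420),interpolation=cv2.INTER_NEAREST)
cv2.imwrite('pics/s6.png',k[:,:,::-1]);np.save('pics/w6.npy',w)
"
```

```text
{'clock': 13.4, 'eef_pos': [560.619, 179.028, 100.798], 'tcp_rot': [3.141, -0.0, 1.044], 'contact_force': [0.525, 1.036, 0.198], 'wrist_torque': [0.199, -0.082, 0.422], 'opening': 0.269, 'grasp_force': 98.904} q6 0.83
tz [0.422 0.288 0.421 0.32 ] 0.363
```

```bash
python3 -c "
from h import *
tq(16)
"
```

```text
tz [0.395 0.352 0.356 0.354 0.357 0.358 0.389 0.34  0.386 0.398 0.394 0.39
 0.34  0.408 0.382 0.336] 0.371
```

Request:
drive_tool([
  {"x": 0,"y": 0,"z": 0,"ax": 0,"ay": 0,"az": 0.1,"hand": 15},
  {"x": 0,"y": 0,"z": 0,"ax": 0,"ay": 0,"az": 0.2,"hand": 15},
])

```text
clock: 14.7
eef_pos: [560.5, 179.0, 100.9]
tcp_rot: [3.142, -0.0, 1.023]
contact_force: [2.3, 1.0, -2.4]
opening: 0.27
grasp_force: 98.6
```

```bash
python3 -c "
from h import *
st();tq(12)
"
```

```text
{'clock': 14.7, 'eef_pos': [560.542, 178.965, 100.856], 'tcp_rot': [3.142, -0.0, 1.023], 'contact_force': [2.274, 1.003, -2.41], 'wrist_torque': [0.39, -0.34, 0.353], 'opening': 0.27, 'grasp_force': 98.59} q6 0.85
tz [0.353 0.384 0.403 0.362 0.336 0.389 0.355 0.418 0.383 0.393 0.338 0.388] 0.375
```

```bash
python3 -c "
from h import *
from rig import imaging
np.save('pics/w7.npy',imaging.grab_frame('wrist'))
for n in('w2','w5','w6','w7'):
  f=np.load(f'pics/{n}.npy');hv=cv2.cvtColor(f,cv2.COLOR_RGB2HSV)
  m=((hv[:,:,0]>15)&(hv[:,:,0]<38)&(hv[:,:,1]>110)&(hv[:,:,2]>60)).astype(np.uint8);m[:270]=0;m[345:]=0;m[:,:280]=0;m[:,365:]=0
  ys=np.arange(290,325);L=[np.flatnonzero(m[y])[0] for y in ys];R=[np.flatnonzero(m[y])[-1] for y in ys]
  xs=np.arange(300,342);B=[np.flatnonzero(m[:,x])[-1] for x in xs]
  print(n,np.polyfit(ys,L,1)[0].round(3),np.polyfit(ys,R,1)[0].round(3),'bottom slope',np.polyfit(xs,B,1)[0].round(3))
"
```

```text
w2 0.043 -0.037 bottom slope 0.0
w5 0.043 -0.038 bottom slope -0.018
w6 0.043 -0.037 bottom slope 0.0
w7 0.043 -0.037 bottom slope 0.0
```

View pics/s6.png

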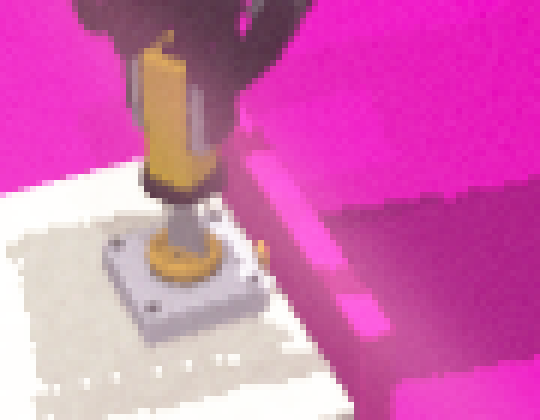

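The side view shows the blade still in the slot with the panel drawn in beside the housing. The handle hasn't slipped in the grip, so the cam has followed the tool. I'll take small steps until it is clearly snug.

Request:
drive_tool([
  {"x": 0.005,"y": 0.008,"z": 0.003,"ax": 0,"ay": 0,"az": 0.1,"hand": 15},
  {"x": 0.005,"y": 0.008,"z": 0.003,"ax": 0,"ay": 0,"az": 0.2,"hand": 15},
])

```text
clock: 15.55
eef_pos: [560.7, 179.0, 100.8]
tcp_rot: [-3.141, 0.0, 1.002]
contact_force: [-1.7, 1.8, 0.4]
opening: 0.268
grasp_force: 98.9
```

```bash
python3 -c "
from h import *
st();tq(10);st()
"
```

```text
{'clock': 15.55, 'eef_pos': [560.658, 178.971, 100.783], 'tcp_rot': [-3.141, 0.0, 1.002], 'contact_force': [-1.7, 1.814, 0.433], 'wrist_torque': [0.377, 0.124, 0.469], 'opening': 0.268, 'grasp_force': 98.895} q6 0.88
tz [0.469 0.424 0.469 0.397 0.415 0.496 0.435 0.436 0.366 0.469] 0.438
{'clock': 16.05, 'eef_pos': [560.741, 178.982, 100.762], 'tcp_rot': [-3.141, 0.0, 1.003], 'contact_force': [-2.825, 2.115, 2.81], 'wrist_torque': [0.435, 0.53, 0.496], 'opening': 0.266, 'grasp_force': 99.083} q6 0.87
```

The torque averages about 0.44 N m, so the cam is snug. I'll ease back within the play to unload the blade, then lift straight out.

Request:
drive_tool([
  {"x": 0,"y": 0,"z": 0,"ax": 0,"ay": 0,"az": -0.4,"hand": 15},
  {"x": 0,"y": 0,"z": 0,"ax": 0,"ay": 0,"az": -0.75,"hand": 15},
  {"x": 0,"y": 0,"z": 0,"ax": 0,"ay": 0,"az": -0.75,"hand": 15},
])

```text
clock: 16.35
eef_pos: [561.0, 178.9, 100.7]
tcp_rot: [-3.141, -0.0, 1.081]
contact_force: [-1.8, 0.9, 1.7]
opening: 0.263
grasp_force: 99.1
```

```bash
python3 -c "
from h import *
st();tq(3)
"
```

```text
{'clock': 16.35, 'eef_pos': [560.95, 178.929, 100.703], 'tcp_rot': [-3.141, -0.0, 1.081], 'contact_force': [-1.811, 0.942, 1.693], 'wrist_torque': [0.385, 0.377, 0.059], 'opening': 0.263, 'grasp_force': 99.051} q6 0.8
tz [0.059 0.065 0.069] 0.064
```

Request:
drive_tool([
  {"x": 0,"y": 0,"z": -0.05,"ax": 0,"ay": 0,"az": 0,"hand": 15},
  {"x": 0,"y": 0,"z": -0.15,"ax": 0,"ay": 0,"az": 0,"hand": 15},
  {"x": 0,"y": 0,"z": -0.3,"ax": 0,"ay": 0,"az": 0,"hand": 15},
  {"x": 0,"y": 0,"z": -0.7,"ax": 0,"ay": 0,"az": 0,"hand": 15},
  {"x": 0,"y": 0,"z": -1.2,"ax": 0,"ay": 0,"az": 0,"hand": 15},
  {"x": 0,"y": 0,"z": -1.8,"ax": 0,"ay": 0,"az": 0,"hand": 15},
  {"x": 0,"y": 0,"z": -2,"ax": 0,"ay": 0,"az": 0,"hand": 15},
  {"x": 0,"y": 0,"z": -2,"ax": 0,"ay": 0,"az": 0,"hand": 15},
])

```text
clock: 17.3
eef_pos: [562.1, 179.1, 202.6]
tcp_rot: [3.139, -0.002, 1.081]
contact_force: [0.3, 0.6, -2.2]
opening: 0.271
grasp_force: 98.8
```

```bash
python3 -c "
from h import *
from rig import imaging
st();to((583,-160,195),1.86)
np.save('pics/w8c.npy',imaging.camera_info('wrist'),allow_pickle=True);np.save('pics/w8.npy',imaging.grab_frame('wrist'))
"
```

```text
{'clock': 17.3, 'eef_pos': [562.068, 179.129, 202.563], 'tcp_rot': [3.139, -0.002, 1.081], 'contact_force': [0.26, 0.594, -2.158], 'wrist_torque': [-0.044, -0.008, -0.068], 'opening': 0.271, 'grasp_force': 98.77} q6 0.8
xyz [-5.789  3.559  0.147] rot [ 0.03 -0.01 -7.44]
```

Request:
drive_tool([
  {"x": -5.8,"y": 3.55,"z": 0,"ax": 0,"ay": 0,"az": -7.44,"hand": 15},
  {"x": -5.8,"y": 3.55,"z": 0,"ax": 0,"ay": 0,"az": -7.44,"hand": 15},
  {"x": -5.8,"y": 3.55,"z": 0,"ax": 0,"ay": 0,"az": -7.44,"hand": 15},
  {"x": -5.8,"y": 3.55,"z": 0,"ax": 0,"ay": 0,"az": -7.44,"hand": 15},
  {"x": -5.8,"y": 3.55,"z": 0,"ax": 0,"ay": 0,"az": -7.44,"hand": 15},
  {"x": -5.8,"y": 3.55,"z": 0,"ax": 0,"ay": 0,"az": -7.44,"hand": 15},
  {"x": -5.8,"y": 3.55,"z": 0,"ax": 0,"ay": 0,"az": -7.44,"hand": 15},
  {"x": -5.8,"y": 3.55,"z": 0,"ax": 0,"ay": 0,"az": -7.44,"hand": 15},
])

```text
clock: 18.15
eef_pos: [580.4, -165.2, 198.8]
tcp_rot: [-3.139, 0.0, 1.857]
contact_force: [-0.5, 1.1, -1.3]
opening: 0.269
grasp_force: 98.7
```

```bash
python3 -c "
from h import *
from rig import imaging
for _ in range(6): imaging.grab_frame('top')
st();to((583,-160,135),1.86)
c=imaging.camera_info('wrist');f=imaging.grab_frame('wrist')
G=mask(f,(95,0,90),(179,60,255),(200,0,460,300))
cs,_=cv2.findContours(G,cv2.RETR_EXTERNAL,cv2.CHAIN_APPROX_NONE)
for k in cs:
  if cv2.contourArea(k)>800:
    r=cv2.minAreaRect(k);B=[onz(c,p,55).round(1).tolist() for p in cv2.boxPoints(r)];print(r,B)
cv2.imwrite('pics/w9.png',f[:,:,::-1]);np.save('pics/w9.npy',f);np.save('pics/w9c.npy',c,allow_pickle=True)
"
```

```text
{'clock': 18.45, 'eef_pos': [580.946, -158.792, 200.07], 'tcp_rot': [-3.141, -0.001, 1.862], 'contact_force': [0.109, -0.082, -0.307], 'wrist_torque': [-0.019, 0.005, 0.047], 'opening': 0.271, 'grasp_force': 98.701} q6 -0.56
xyz [-0.036  0.034  1.301] rot [-0.01 -0.01  0.02]
((313.6611328125, 215.99114990234375), (88.95870208740234, 152.51962280273438), 12.804265022277832) [[544.8, -270.8, 55.0], [539.3, -118.9, 55.0], [618.3, -113.3, 55.0], [635.6, -267.2, 55.0]]
```

Request:
drive_tool([
  {"x": 0,"y": 0.005,"z": 0.6,"ax": 0,"ay": 0,"az": 0,"hand": 15},
  {"x": 0,"y": 0.005,"z": 1.1,"ax": 0,"ay": 0,"az": 0,"hand": 15},
  {"x": 0,"y": 0.005,"z": 1.35,"ax": 0,"ay": 0,"az": 0,"hand": 15},
  {"x": 0,"y": 0.005,"z": 1.5,"ax": 0,"ay": 0,"az": 0,"hand": 15},
  {"x": 0,"y": 0.005,"z": 1.6,"ax": 0,"ay": 0,"az": 0,"hand": 15},
  {"x": 0,"y": 0.005,"z": 1.7,"ax": 0,"ay": 0,"az": 0,"hand": 15},
  {"x": 0,"y": 0.005,"z": 1.75,"ax": 0,"ay": 0,"az": 0,"hand": 15},
])

```text
clock: 19.2
eef_pos: [581.9, -160.4, 113.5]
tcp_rot: [3.141, 0.0, 1.86]
contact_force: [-0.2, 0.5, -1.8]
opening: 0.27
grasp_force: 98.7
```

```bash
python3 -c "
from h import *
st();to((581.2,-158.5,82),1.86)
"
```

```text
{'clock': 19.2, 'eef_pos': [581.858, -160.388, 113.465], 'tcp_rot': [3.141, 0.0, 1.86], 'contact_force': [-0.164, 0.512, -1.824], 'wrist_torque': [-0.035, 0.004, -0.028], 'opening': 0.27, 'grasp_force': 98.699} q6 -0.56
xyz [ 0.04  -0.002  0.629] rot [0.01 0.   0.  ]
```

Request:
drive_tool([
  {"x": 0.02,"y": 0,"z": 0.15,"ax": 0,"ay": 0,"az": 0,"hand": 15},
  {"x": 0.02,"y": 0,"z": 0.3,"ax": 0,"ay": 0,"az": 0,"hand": 15},
  {"x": 0.02,"y": 0,"z": 0.45,"ax": 0,"ay": 0,"az": 0,"hand": 15},
  {"x": 0.02,"y": 0,"z": 0.55,"ax": 0,"ay": 0,"az": 0,"hand": 15},
  {"x": 0.02,"y": 0,"z": 0.62,"ax": 0,"ay": 0,"az": 0,"hand": 15},
  {"x": 0.02,"y": 0,"z": 0.62,"ax": 0,"ay": 0,"az": 0,"hand": 15},
])

```text
clock: 19.8
eef_pos: [580.9, -159.3, 81.6]
tcp_rot: [-3.141, -0.001, 1.86]
contact_force: [-0.3, -0.7, -2.3]
opening: 0.269
grasp_force: 98.7
```

```bash
python3 -c "
from h import *
st()
"
```

```text
{'clock': 19.8, 'eef_pos': [580.889, -159.311, 81.591], 'tcp_rot': [-3.141, -0.001, 1.86], 'contact_force': [-0.289, -0.735, -2.337], 'wrist_torque': [-0.008, 0.003, -0.046], 'opening': 0.269, 'grasp_force': 98.7} q6 -0.56
```

Request:
drive_tool([
  {"x": 0,"y": 0,"z": 0.015,"ax": 0,"ay": 0,"az": 0,"hand": 15},
  {"x": 0,"y": 0,"z": 0.03,"ax": 0,"ay": 0,"az": 0,"hand": 15},
  {"x": 0,"y": 0,"z": 0.03,"ax": 0,"ay": 0,"az": 0,"hand": 15},
])

```text
clock: 20.1
eef_pos: [581.3, -159.4, 80.9]
tcp_rot: [3.141, 0.0, 1.86]
contact_force: [-0.5, 0.1, -1.7]
opening: 0.272
grasp_force: 98.7
```

```bash
python3 -c "
from h import *
st()
"
```

```text
{'clock': 20.1, 'eef_pos': [581.33, -159.427, 80.854], 'tcp_rot': [3.141, 0.0, 1.86], 'contact_force': [-0.546, 0.139, -1.683], 'wrist_torque': [0.046, 0.012, -0.021], 'opening': 0.272, 'grasp_force': 98.699} q6 -0.56
```

Request:
drive_tool([
  {"x": 0,"y": 0,"z": 0.01,"ax": 0,"ay": 0,"az": 0,"hand": 15},
  {"x": 0,"y": 0,"z": 0.02,"ax": 0,"ay": 0,"az": 0,"hand": 15},
  {"x": 0,"y": 0,"z": 0.02,"ax": 0,"ay": 0,"az": 0,"hand": 15},
])

```text
clock: 20.4
eef_pos: [581.2, -159.4, 79.7]
tcp_rot: [-3.142, -0.0, 1.86]
contact_force: [-0.2, -0.9, -1.2]
opening: 0.266
grasp_force: 98.7
```

Request:
drive_tool([
  {"x": 0,"y": 0,"z": 0.01,"ax": 0,"ay": 0,"az": 0,"hand": 15},
  {"x": 0,"y": 0,"z": 0.02,"ax": 0,"ay": 0,"az": 0,"hand": 15},
  {"x": 0,"y": 0,"z": 0.02,"ax": 0,"ay": 0,"az": 0,"hand": 15},
])

```text
clock: 20.7
eef_pos: [581.3, -159.4, 79.3]
tcp_rot: [3.142, 0.0, 1.86]
contact_force: [-2.0, 0.4, 5.9]
opening: 0.271
grasp_force: 100.0
```

```bash
python3 -c "
from h import *
st()
"
```

```text
{'clock': 20.7, 'eef_pos': [581.263, -159.427, 79.331], 'tcp_rot': [3.142, 0.0, 1.86], 'contact_force': [-1.97, 0.351, 5.877], 'wrist_torque': [0.134, 0.385, 0.015], 'opening': 0.271, 'grasp_force': 100.024} q6 -0.56
```

The flange is resting on the holder, so I'll let go and rise.

Request:
drive_tool([
  {"x": 0,"y": 0,"z": 0,"ax": 0,"ay": 0,"az": 0,"hand": 35},
  {"x": 0,"y": 0,"z": 0,"ax": 0,"ay": 0,"az": 0,"hand": 60},
  {"x": 0,"y": 0,"z": 0,"ax": 0,"ay": 0,"az": 0,"hand": 70},
  {"x": 0,"y": 0,"z": 0,"ax": 0,"ay": 0,"az": 0,"hand": 70},
  {"x": 0,"y": 0,"z": 0,"ax": 0,"ay": 0,"az": 0,"hand": 70},
], grip_force=20)

```text
clock: 21.2
eef_pos: [581.2, -159.4, 78.6]
tcp_rot: [-3.142, -0.0, 1.86]
contact_force: [-0.2, 0.1, -0.0]
opening: 0.82
grasp_force: 0.0
```

Request:
drive_tool([
  {"x": 0,"y": 0,"z": -0.2,"ax": 0,"ay": 0,"az": 0,"hand": 70},
  {"x": 0,"y": 0,"z": -0.7,"ax": 0,"ay": 0,"az": 0,"hand": 70},
  {"x": 0,"y": 0,"z": -1.4,"ax": 0,"ay": 0,"az": 0,"hand": 70},
  {"x": 0,"y": 0,"z": -2.2,"ax": 0,"ay": 0,"az": 0,"hand": 70},
  {"x": 0,"y": 0,"z": -3.0,"ax": 0,"ay": 0,"az": 0,"hand": 70},
  {"x": 0,"y": 0,"z": -3.6,"ax": 0,"ay": 0,"az": 0,"hand": 70},
  {"x": 0,"y": 0,"z": -3.8,"ax": 0,"ay": 0,"az": 0,"hand": 70},
  {"x": 0,"y": 0,"z": -3.8,"ax": 0,"ay": 0,"az": 0,"hand": 70},
])

```text
clock: 22.0
eef_pos: [581.9, -159.6, 270.6]
tcp_rot: [3.139, 0.002, 1.86]
contact_force: [0.5, -0.8, 0.2]
opening: 0.819
grasp_force: 0.0
```

```bash
python3 -c "
from h import *
from rig import imaging
for _ in range(4): imaging.grab_frame('top')
st();ct,cs=imaging.camera_info('top'),imaging.camera_info('side')
c=imaging.camera_info('wrist');f=imaging.grab_frame('wrist');S=imaging.grab_frame('side');T=imaging.grab_frame('top')
m=mask(f,(24,200,215),(32,255,255),(280,120,360,230));k=big(m);r=cv2.minAreaRect(k);P=np.array([onz(c,p,125) for p in cv2.boxPoints(r)]);print('top face',r,P.round(1).tolist(),P.mean(0).round(1))
ms=mask(S,(18,110,90),(36,255,255),(280,140,315,195));print('side',cen(ms),cv2.boundingRect(big(ms)),'was 296.8,167.7 (293,158,8,20)')
# panel outer edge vs board: shift of pink panel in side view rows
S0=np.load('pics/side0.npy')
for n,I in(('before',S0),('after',S)):
  h=cv2.cvtColor(I,cv2.COLOR_RGB2HSV).astype(int);w=((h[:,:,1]<75)&(h[:,:,2]>150)).astype(float)
  print(n,[np.flatnonzero(w[y,285:345])[-1]+285 for y in range(250,280,4)])
to((480,-159,330),1.86)
"
```

```text
{'clock': 22.2, 'eef_pos': [580.242, -159.118, 266.783], 'tcp_rot': [-3.139, -0.002, 1.86], 'contact_force': [-0.199, 0.791, -0.125], 'wrist_torque': [0.012, 0.001, 0.014], 'opening': 0.82, 'grasp_force': 0.0} q6 -0.56
top face ((322.5, 187.5), (23.0, 25.0), 90.0) [[568.6, -150.9, 125.0], [590.3, -144.4, 125.0], [596.7, -165.0, 125.0], [574.6, -171.7, 125.0]] [ 582.6 -158.   125. ]
side [296.48905109 168.43065693] (293, 159, 8, 19) was 296.8,167.7 (293,158,8,20)
before [np.int64(304), np.int64(307), np.int64(309), np.int64(312), np.int64(314), np.int64(317), np.int64(318), np.int64(309)]
after [np.int64(304), np.int64(307), np.int64(309), np.int64(312), np.int64(314), np.int64(317), np.int64(318), np.int64(309)]
xyz [ 0.581 -1.93  -1.249] rot [-0.02 -0.01  0.  ]
```

```bash
python3 -c "
from h import *
from rig import imaging
T0=np.load('pics/top0.npy');T=imaging.grab_frame('top');c=imaging.camera_info('top')
print(cv2.cvtColor(T0,cv2.COLOR_RGB2HSV)[186:204:3,228:252:6].tolist())
# phase correlation in strips of panel vs board
for n,(x0,y0,x1,y1) in dict(panelL=(212,192,234,212),panelR=(254,168,288,190),board=(190,120,260,165)).items():
  a,b=(cv2.cvtColor(I[y0:y1,x0:x1],cv2.COLOR_RGB2GRAY).astype(np.float32) for I in(T0,T))
  print(n,cv2.phaseCorrelate(a,b,cv2.createHanningWindow(a.shape[::-1],cv2.CV_32F)))
q=proj(c,[520,160,55]);print(q,proj(c,[520+.88*3,160+.47*3,55])-q)
for n,I in(('b',T0),('a',T)):
  G=I[:,:,1].astype(int)
  print(n,[ [int(v) for v in G[180:212,x]] for x in (222,230,262)])
"
```

```text
[[[45, 4, 236], [34, 8, 235], [0, 0, 184], [164, 60, 225]], [[34, 8, 235], [42, 5, 236], [164, 52, 226], [157, 143, 234]], [[38, 9, 236], [161, 47, 228], [157, 141, 234], [158, 158, 195]], [[161, 47, 228], [157, 141, 233], [158, 157, 196], [159, 196, 120]], [[157, 141, 233], [158, 157, 198], [159, 191, 120], [157, 198, 189]], [[158, 156, 198], [159, 193, 120], [157, 198, 187], [157, 195, 191]]]
panelL ((-0.27783262242824236, -0.716662654100384), 0.8890992780526479)
panelR ((-0.2630119023931563, -0.6159915543444079), 1.0334663766401786)
board ((0.14762187006954974, 0.6524558026723923), 0.8829702860043372)
[247.34580021 186.7930003 ] [-0.49137486 -0.95311746]
b [[236, 235, 235, 235, 235, 235, 235, 234, 235, 235, 235, 235, 235, 235, 235, 236, 235, 223, 185, 131, 101, 103, 106, 100, 77, 46, 30, 28, 32, 40, 42, 43], [235, 235, 235, 235, 236, 235, 235, 236, 235, 235, 236, 236, 235, 223, 186, 131, 103, 103, 106, 99, 77, 44, 30, 31, 32, 40, 41, 43, 43, 45, 46, 45], [98, 102, 106, 97, 72, 44, 29, 29, 34, 37, 44, 43, 44, 43, 43, 43, 45, 44, 44, 44, 42, 44, 42, 45, 46, 45, 43, 45, 44, 45, 42, 45]]
a [[227, 226, 226, 226, 226, 226, 226, 225, 226, 226, 226, 226, 226, 227, 227, 226, 214, 177, 121, 94, 96, 98, 91, 66, 39, 23, 26, 31, 37, 39, 41, 41], [226, 227, 227, 226, 226, 226, 226, 226, 226, 227, 227, 226, 214, 177, 122, 96, 98, 100, 90, 63, 37, 26, 24, 33, 36, 39, 38, 38, 39, 41, 41, 40], [97, 100, 92, 65, 34, 21, 28, 32, 38, 38, 39, 39, 39, 40, 39, 40, 40, 42, 42, 41, 39, 41, 41, 40, 39, 39, 42, 42, 40, 40, 40, 41]]
```

```bash
python3 -c "
from rig import r
print(r.sign_off())"
```

```text
the job is handed in; nothing more can be done
None
```

The job is handed in: the cam turned snug at about 0.44 N m, the panel drawn in about 3 mm (flush within measuring error), and the yellow driver upright in its well, released and clear of the robot.

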